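# Close up the press gear housing: seat the thrust ball, hold the cover ready for its screws

### The job

Take the steel ball from the red dish and lower it gently, without dropping it or ramming it down, onto the brass ring seat at the bottom of the open gear housing, and let go of it there. Then pick up the green cover plate with the red grip on top and hold it level and still, hovering about two centimetres above the housing's rim and not touching it, with its four screw holes straight over the four threaded holes, ready for the screws. Finish while still holding the cover there; leave the jar, the oil bottle and the screwdriver alone.

Things in the scene. Friction and masses are not known exactly. Their poses are not given: they have to be found in the camera images.
- ball_center (a point): Centre of the loose polished steel ball, 40 mm in diameter, about 260 g. It starts on a ring seat in the middle of the red dish, its centre 34 mm above the table. Its axes mean nothing (it rolls).
- dish: Red round shallow parts dish fixed to the table, 154 mm across with a rim 9 mm high, floor 4 mm thick, small eyelets lying (glued) on the floor; in its middle a red ring seat 32 mm across, its top 18 mm above the table, carrying the ball. Origin: centre of the underside, on the table. The dish and the cover may swap sides between starts.
- housing: Grey gear housing with an aluminium flange, fixed to the table, open at the top. 170 mm long (its x axis), 150 mm wide (its y axis), 85 mm high to the flat rim. The round well in its middle is about 135 mm across; its floor is 20 mm above the table, 65 mm below the rim. Origin: centre of the underside, on the table; z up. Turned by up to 0.4 rad from the table's axes.
- seat (a point): Where the ball's centre comes to rest when it is seated: on the housing's axis, 50 mm above the table. The brass ring seat beneath is 32 mm across outside, 24 mm inside, 14 mm high on the well's floor (top 34 mm above the table), a ball set down within about 5 mm of the axis centres itself.
- thread_a (a point): Mouth of one of the four threaded holes (9 mm) in the flange, on the rim surface, at x +72, y +62 mm in the housing's frame, 85 mm above the table. The other holes are at (+72, -62) and (-72, +62) mm and thread_b.
- thread_b (a point): Mouth of the threaded hole diagonally opposite, at x -72, y -62 mm in the housing's frame, on the rim surface 85 mm above the table.
- cover_grip (a point): Middle of the loose cover's red grip, 34 mm above the cover's underside, on its centre line; cover axes, z up. Green metal plate 170 (x) by 150 (y) by 6 mm, about 420 g, flat on the table, turned up to 0.6 rad. The grip is a bar 60 mm long in x, 20 mm thick in y, from 6 to 52 mm above the underside: pinch it across y. The hole pattern allows a half turn; either way will do.
- cover_hole_a (a point): One of the cover's four screw holes (12 mm), at the underside of the plate, at x +72, y +62 mm in the cover's frame. The other holes are at (+72, -62), (-72, +62) mm and cover_hole_b.
- cover_hole_b (a point): The diagonally opposite hole of the cover, at its underside, at x -72, y -62 mm in the cover's frame.
- jar: Bystander: amber glass jar with a white lid, 60 mm across, 85 mm high, standing beyond and beside the housing. Origin: centre of its underside.
- oil: Bystander: yellow oil bottle with a black cap, 52 mm across, 140 mm high, standing beyond and beside the housing. Origin: centre of its underside.
- driver: Bystander: blue-handled screwdriver, 200 mm long, lying crosswise just beyond the housing (seen from the robot). Origin: on its underside, about half-way along.
Not all that is in view belongs to the job. Several things look just like the part that bears cover_grip: the one meant starts farthest from the robot's base.

How it is judged:
By the outcome, as a careful person would: the job done as asked, in the order asked, and still so for the second after the job is handed in, while the arm keeps its last pose, push and grip.
It also fails if it takes over 72 s, if anything falls off the work surface, if the arm or the gripper's body presses on something with over 40 N, if the wrist force passes 120 N, or if a joint passes its speed limit or range.

### The arm

A 7-joint arm with a two-finger parallel gripper is mounted at the origin on the work surface. World frame = base frame: x ahead of the robot, y to its left, z up, the work surface at z = 0. Lengths are in mm, angles in rad, forces in N, time in s.
With the tool pointing down it reaches from about 400 to 875 mm from the base axis. Payload 4.4 kg.
Tool frame: the origin (TCP) lies at the very end of the fingers, on their centre line; the grasp point (between the pads) lies 19 mm behind it (ctrl.pinch_z is the z of the grasp point in the tool frame, in mm); z points along the fingers, x is the direction in which the jaws open and shut, and the axes are right-handed (so a half turn about z gives the same grasp; the last joint's range is limited). The gripper opens to 85 mm and grips with 20 to 120 N. Pads are 22 mm wide; open, the fingers measure 114 mm over their backs; the gripper's body (76 mm by 85 mm) begins 54 mm behind the grasp point. The pads swing forward as they close: fully open they stand 13 mm farther back than shut.
Start: joints at [-1.243, 0.628, 0.038, 1.517, -0.027, 0.996, -0.02], TCP at [249.383, 600.271, 231.313] pointing down, gripper open.
Joint ranges: [-3.06, 3.06], [-0.37, 2.12], [-1.25, 1.32], [0.18, 2.47], [-1.1, 4.24], [0.23, 1.98], [-2.94, 2.94]. Speed limits (rad/s): [2.57, 2.57, 3.14, 3.14, 3.14, 3.14, 3.14].

### API

Orientations are given as [roll, pitch, yaw] about the fixed x, y, z axes, in that order (R = Rz(yaw) Ry(pitch) Rx(roll)).
In Python, from cell import sensors, get_image, order, ctrl gives the robot as it stands.
- The arm moves only by the tool arm_command, never from a script. Its argument "rows" is a list that holds one entry, the list of rows, each a list of 6 numbers: the shift along the tool's x, y, z in mm, then the turn, a rotation vector about the tool's x, y, z in degrees. A call has 1 to 20 rows; each row is the pose to reach, as a shift and turn from the pose commanded when the call began, along the tool's axes at that moment; what a row does not reach only later rows make up. A row lasts 1/12 s, in which the tool goes at most 41.7 mm and 7.16 degrees, less where a joint would pass 70% of its speed; a pose out of reach is approached as far as the arm can. A call with a gripper value outside its range is refused whole. "claw" is the opening, from -1 (shut) to 1 (fully open), set as the call begins (left out, the last holds). The fingers move at their own pace and stop on an object; the grip force is fixed at half the most. Time passes only in rows, so rows that repeat a pose let the fingers close. It gives the time, the measured TCP pose, the force and the opening at its end, in the units of the state.
- sensors.read_state(): the state, without advancing time (a new reading comes with each control period).
- get_image(name): name is "scene" or "side" or "wrist"; returns a dict with "pixels" (400x640x3 uint8, red, green, blue), "z_map" (400x640 float32, mm along the optical axis (not along the pixel's ray), 0 where there is no reading), "K" (3x3 intrinsics, pixels), "pose" (4x4, takes a point from camera to world coordinates). Camera axes: x right, y up, looking along -z (the intrinsics and any distortion apply to the point x, -y, -z); pixel columns grow to the right and rows downward; lengths in mm; the calibration is good to about 2 mm. The wrist camera is an equidistant fisheye: a pixel r from the principal point sees the ray r / f radians off the axis. A picture is of the moment at which its call begins.
- order.finish_job(): hands the job in, once; it reports no verdict.
The state is a dict: "clock": time; "qpos": joint angles; "qd": joint speeds; "tau": joint torques, N m; "eef_pos": TCP position; "tool_rot": TCP orientation; "force": force on the tool from outside, world axes, zero at the start; "torque": the same for the moment, N m; "width": finger opening in mm.
Only numpy, scipy, OpenCV 4.12 (cv2) and the standard library are available. Lean on these libraries where they do the work, as an engineer would, in place of code of your own. Each camera call takes 0.05 s, during which the arm holds its last target.

## Working session

There is one attempt and no reset: what is moved stays moved. The work goes in short steps, Python scripts to look and compute and a tool call to move; the robot and the scene stay as the last step left them, time stands still between calls to the robot, and variables do not carry over. Pictures are saved under pics/ and viewed, and the job is handed in when it is done.

Besides the shell and the picture viewer there is one more tool, called after "Call:" as name([rows], argument=value, ...), one row to a line, values as JSON. arm_command: Moves the arm, as the interface text tells. Its arguments: {"type":"object","properties":{"rows":{"type":"array","items":{"type":"array","items":{"type":"array","items":{"type":"number"}}}},"claw":{"type":"number"}},"required":["rows"]}

```bash
ls; mkdir -p pics; cat > h.py <<'E'
import numpy as np, cv2
from cell import sensors, get_image, order, ctrl
def save(n,im): cv2.imwrite('pics/'+n+'.png', im[:,:,::-1])
E
python3 - <<'E'
from h import *
print(sensors.read_state())
for n in ['scene','side','wrist']:
    d=get_image(n); save(n+'0',d['pixels']); print(n,d['K'].tolist(),np.round(d['pose'],3).tolist(), [k for k in d])
    np.savez('pics/'+n+'0.npz',**d)
E
```

```text
pics
{'clock': 0.0, 'qpos': array([-1.24279439,  0.62935793,  0.03841765,  1.51838383, -0.0269995 ,
        0.99629099, -0.01998018]), 'qd': array([-0.00097286, -0.00054911, -0.0009356 ,  0.00086386,  0.00115083,
       -0.00092749,  0.00027218]), 'tau': array([ 5.56720825e-04, -5.63393605e+01,  1.22668114e+00, -1.93439251e+01,
        1.11319392e-02,  1.07911817e-02, -1.34609092e-06]), 'eef_pos': array([249.1240914 , 599.67860086, 230.37593037]), 'tool_rot': array([3.14158022e+00, 1.92282499e-03, 1.17703378e+00]), 'force': array([-0.63313922,  0.41362383, -0.56576934]), 'torque': array([-0.00270004, -0.0312261 ,  0.0010712 ]), 'width': 85.3932530321127}
scene [[420.2186308202252, 0.0, 318.04397494096617], [0.0, 420.2186308202252, 201.75987270139717], [0.0, 0.0, 1.0]] [[0.219, -0.797, 0.563, 1250.042], [0.976, 0.181, -0.124, -166.88], [-0.003, 0.576, 0.817, 1120.93], [0.0, 0.0, 0.0, 1.0]] ['pixels', 'z_map', 'K', 'pose']
side [[517.7912663117986, 0.0, 319.5542461217105], [0.0, 517.7912663117986, 192.49835368893898], [0.0, 0.0, 1.0]] [[-0.991, 0.07, -0.116, 381.23], [-0.136, -0.508, 0.851, 1057.903], [0.001, 0.859, 0.512, 723.65], [0.0, 0.0, 0.0, 1.0]] ['pixels', 'z_map', 'K', 'pose']
wrist [[309.70691628693146, 0.0, 321.89973346532224], [0.0, 309.70691628693146, 197.15633900097748], [0.0, 0.0, 1.0]] [[0.383, -0.88, -0.282, 177.305], [0.924, 0.364, 0.119, 630.521], [-0.002, -0.306, 0.952, 372.557], [0.0, 0.0, 0.0, 1.0]] ['pixels', 'z_map', 'K', 'pose']
```

View pics/scene0.png

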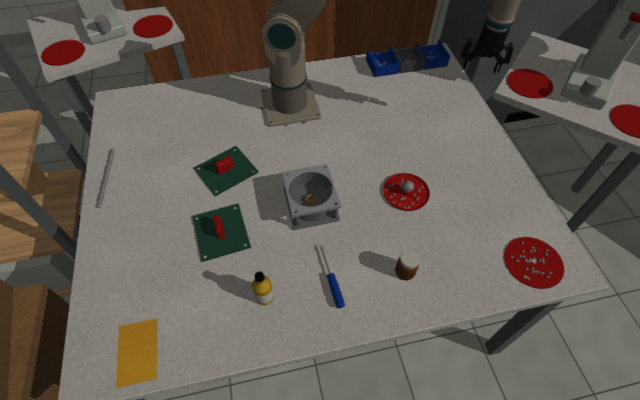

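View pics/side0.png

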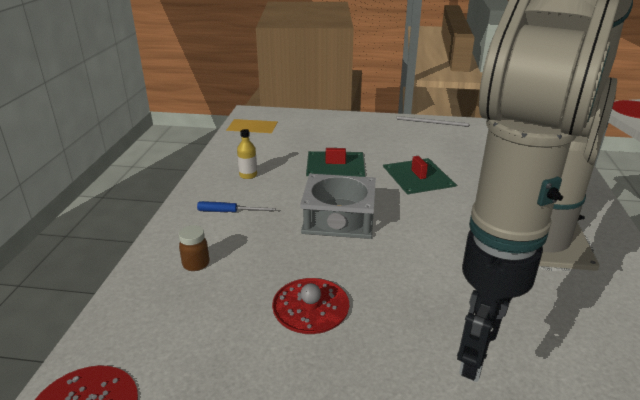

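View pics/wrist0.png

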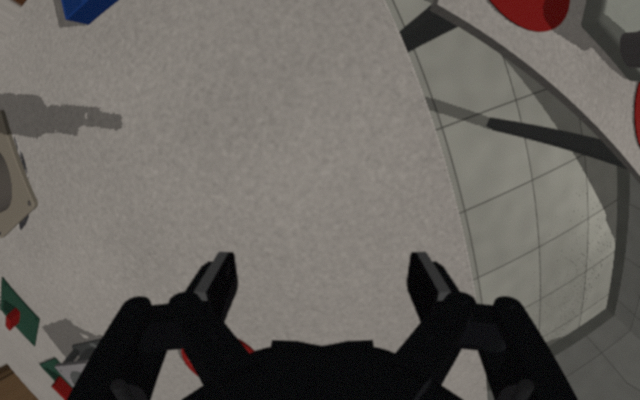

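The pictures show:
- **Ball:** at scene (407,186), on the dish centred at (406,191). There is another red dish, without a ball, at scene (534,261).
- **Cover candidates:** A at scene (225,168), the same one as side (420,170). B at scene (220,230), the same one as side (335,157).
- **Housing:** at scene (312,195).

Next I'll measure these, including each cover's distance from the base.

```bash
cat >> h.py <<'E'
def cloud(d):
    K=d['K'];P=d['pose'];z=d['z_map'].astype(float);v,u=np.mgrid[0:400,0:640]
    X=np.stack([(u-K[0,2])/K[0,0]*z,-(v-K[1,2])/K[1,1]*z,-z],-1)
    W=X@P[:3,:3].T+P[:3,3]; W[z<=0]=np.nan; return W
def ray(d,u,v):
    K=d['K'];P=d['pose']
    r=np.stack([(np.asarray(u,float)-K[0,2])/K[0,0],-(np.asarray(v,float)-K[1,2])/K[1,1],-np.ones_like(np.asarray(u,float))],-1)
    return P[:3,3],r@P[:3,:3].T
def onplane(d,u,v,h):
    o,r=ray(d,u,v); return o+r*((h-o[2])/r[...,2])[...,None]
def proj(d,p):
    P=d['pose'];K=d['K'];c=(np.asarray(p)-P[:3,3])@P[:3,:3]
    return np.stack([K[0,0]*c[...,0]/-c[...,2]+K[0,2], -K[1,1]*c[...,1]/-c[...,2]+K[1,2]],-1)
def load(n): return dict(np.load('pics/'+n+'.npz'))
E
python3 - <<'E'
from h import *
for n in ['scene0','side0']:
    d=load(n); W=cloud(d); px=d['pixels'].astype(int); hsv=cv2.cvtColor(d['pixels'],cv2.COLOR_RGB2HSV)
    print(n)
    tab=np.nanmedian(W[...,2][200:390,100:600]); print('table z',tab)
    x,y,z=W[...,0],W[...,1],W[...,2]
    inb=(x>250)&(x<1100)&(abs(y)<700)
    H,S,V=hsv[...,0],hsv[...,1],hsv[...,2]
    g=(H>60)&(H<95)&(S>60)&inb&(z>-8)&(z<20)
    k,lab,st,ce=cv2.connectedComponentsWithStats(g.astype(np.uint8))
    for i in range(1,k):
        if st[i,4]<150: continue
        m=lab==i; v,u=np.nonzero(m); p=onplane(d,u,v,6.)
        r=cv2.minAreaRect(p[:,:2].astype(np.float32)); print('green',ce[i].round(),st[i,4],r,'dist',np.hypot(*r[0]),np.nanmedian(z[m]))
    r_=((H<8)|(H>172))&(S>150)&inb
    k,lab,st,ce=cv2.connectedComponentsWithStats(r_.astype(np.uint8))
    for i in range(1,k):
        if st[i,4]<60: continue
        m=lab==i; zz=z[m]; top=m&(z>45)&(z<60)
        print('red',ce[i].round(),st[i,4],'zmax',np.nanmax(zz))
        if top.sum()>20:
            v,u=np.nonzero(top); p=onplane(d,u,v,52.); print('  top',cv2.minAreaRect(p[:,:2].astype(np.float32)),top.sum())
        elif st[i,4]>800:
            v,u=np.nonzero(m);p=onplane(d,u,v,9.);hl=cv2.convexHull(p[:,:2].astype(np.float32)); print('  dish',cv2.fitEllipse(hl))
    # ball
    bm=(S<40)&inb&(z>24)&(z<60)
    k,lab,st,ce=cv2.connectedComponentsWithStats(bm.astype(np.uint8))
    for i in range(1,k):
        if st[i,4]<60: continue
        m=lab==i
        print('grey',ce[i].round(1),st[i,:],'xyz',np.nanmedian(W[m],0).round(1),'dist',0)
    im=cv2.resize(d['pixels'],None,fx=1,fy=1)
    rm=(S<60)&inb&(z>78)&(z<92)&(np.hypot(x-600,y)<300)
    k,lab,st,ce=cv2.connectedComponentsWithStats(rm.astype(np.uint8))
    for i in range(1,k):
        if st[i,4]<200: continue
        v,u=np.nonzero(lab==i); p=onplane(d,u,v,85.); print('rim',ce[i],st[i],cv2.minAreaRect(p[:,:2].astype(np.float32)))
s=load('scene0')['pixels']
a=cv2.resize(s[140:290,180:350],None,fx=4,fy=4,interpolation=cv2.INTER_CUBIC); save('crop1',a)
b=load('side0')['pixels'][140:245,290:460]; save('crop2',cv2.resize(b,None,fx=4,fy=4,interpolation=cv2.INTER_CUBIC))
E
```

```text
scene0
table z -0.43984884442807015
green [226. 176.] 1045 ((283.1690368652344, -276.63116455078125), (145.7216339111328, 167.9290313720703), 24.486770629882812) dist 395.8655133247981 6.163797902307579
green [221. 233.] 1972 ((524.1007690429688, -316.9010314941406), (170.00460815429688, 147.09767150878906), 6.1079487800598145) dist 612.4605129095929 6.462731904454699
red [224. 164.] 230 zmax 56.74704318994736
  top ((282.0870361328125, -276.2204284667969), (24.79400062561035, 57.727840423583984), 26.259984970092773) 95
red [406. 192.] 1080 zmax 47.93522056608026
  dish ((506.0169677734375, 292.3250732421875), (148.90464782714844, 152.2570037841797), 63.83304977416992)
red [219. 227.] 174 zmax 58.1963239070667
  top ((525.36181640625, -314.6551208496094), (63.661659240722656, 19.820308685302734), 6.800852298736572) 121
red [534. 263.] 2018 zmax 10.77951518497207
  dish ((833.951171875, 571.1065673828125), (165.97373962402344, 166.42071533203125), 170.06597900390625)
grey [310.5 182.9] [290 176  43  20 293] xyz [423.1  -8.9  41.8] dist 0
grey [407.3 185.9] [402 181  11  11  95] xyz [5
[... 1368 characters left out ...]
9.3442993164062, 555.7699584960938), (108.43578338623047, 152.74415588378906), 98.14678955078125)
grey [247.2 165.4] [238 158  19  15 216] xyz [ 755.4 -191.6   41.2] dist 0
grey [339.2 192.9] [313 185  53  18 564] xyz [486.5 -81.   43.4] dist 0
grey [336.6 219.8] [303 210  68  21 821] xyz [476.7  46.9  42. ] dist 0
grey [310.1 293.3] [301 284  19  20 300] xyz [501.3 308.2  44.7] dist 0
rim [338.94688222 192.69976905] [ 300  174   76   39 1299] ((480.16290283203125, -13.268989562988281), (170.03182983398438, 166.05860900878906), 0.762454628944397)
rim [190.875  233.0625] [179 225  25  17 336] ((773.9357299804688, 201.51400756835938), (50.40303421020508, 61.21561050415039), 18.734346389770508)
```

View pics/crop1.png

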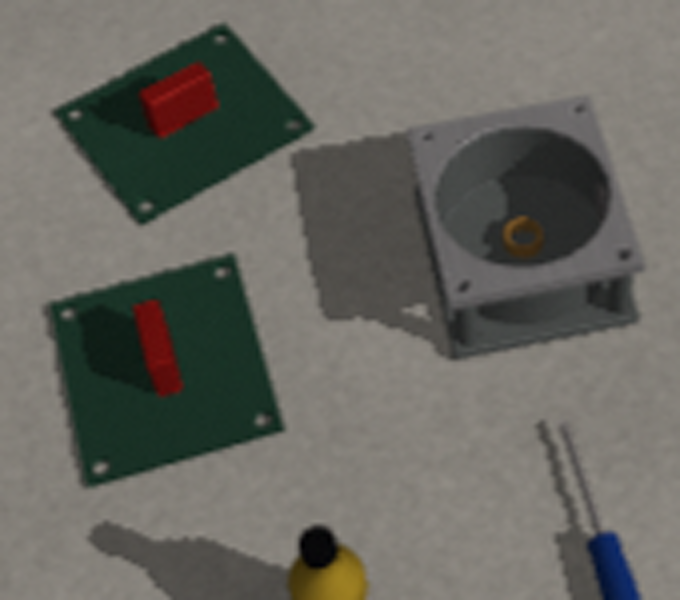

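View pics/crop2.png

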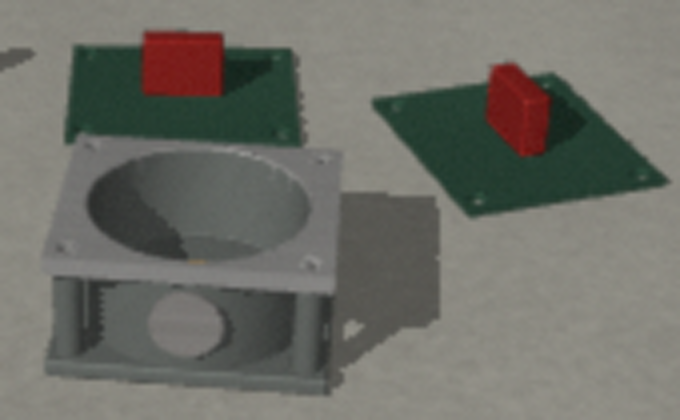

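I choose cover B: it is about 610 mm from the base, against about 396 mm for A, and the crops confirm four holes and a red grip. The second dish has no ball in it. Next I'll triangulate the ball, the housing and the grip across the two views.

```bash
cat >> h.py <<'E'
def tri(ds,uvs):
    A=np.zeros((3,3));b=np.zeros(3)
    for d,(u,v) in zip(ds,uvs):
        o,r=ray(d,u,v); r=r/np.linalg.norm(r);M=np.eye(3)-np.outer(r,r);A+=M;b+=M@o
    p=np.linalg.solve(A,b); return p,[np.linalg.norm(proj(d,p)-uv) for d,uv in zip(ds,uvs)]
def Rt(rpy):
    from scipy.spatial.transform import Rotation as R
    return R.from_euler('xyz',rpy)
def plan(p,yaw_deg,st=None):
    """shift in tool axes (mm) and rotvec deg (tool) to reach TCP p, pointing down with yaw"""
    st=st or sensors.read_state(); R0=Rt(st['tool_rot']);R1=Rt([np.pi,0,np.radians(yaw_deg)])
    print('shift',(R0.inv().apply(np.array(p)-st['eef_pos'])).round(1),'turn',np.degrees((R0.inv()*R1).as_rotvec()).round(2),'now',st['eef_pos'].round(1),np.degrees(st['tool_rot']).round(1))
E
python3 - <<'E'
from h import *
ds=[load('scene0'),load('side0')]
# holes in rim: darkest blobs near predicted positions
c0=np.array([482,-18]);yaw=np.radians(0.8)
def circ(d,box):
    x0,y0,x1,y1=box
    hsv=cv2.cvtColor(d['pixels'],cv2.COLOR_RGB2HSV)[y0:y1,x0:x1].astype(int)
    m=(hsv[...,1]<60).astype(np.uint8); W=cloud(d)[y0:y1,x0:x1]; m&=(W[...,2]>23)
    k,l,s,c=cv2.connectedComponentsWithStats(m); i=1+np.argmax(s[1:,4]); cs,_=cv2.findContours((l==i).astype(np.uint8),0,cv2.CHAIN_APPROX_NONE)
    e=cv2.minEnclosingCircle(cs[0]); return (c[i][0]+x0,c[i][1]+y0),e,s[i]
b=[circ(ds[0],(395,172,420,200)),circ(ds[1],(295,278,328,312))]; print(b)
print('ball',tri(ds,[q[0] for q in b]),[onplane(d,*q[0],34.) for d,q in zip(ds,b)])
holes={}
for n,d in zip(['scene','side'],ds):
    g=cv2.cvtColor(d['pixels'],cv2.COLOR_RGB2GRAY).astype(float)
    G=cv2.resize(g,None,fx=4,fy=4,interpolation=cv2.INTER_CUBIC)
    pts=[]
    for sx,sy in [(1,1),(1,-1),(-1,1),(-1,-1)]:
        R=np.array([[np.cos(yaw),-np.sin(yaw)],[np.sin(yaw),np.cos(yaw)]])
        q=np.r_[c0+R@[72*sx,62*sy],85.]; u,v=proj(d,q)
        w=5; y0,x0=int(round(v))-w,int(round(u))-w; P=g[y0:y0+2*w+1,x0:x0+2*w+1]
        D=np.clip(np.median(P)-8-P,0,None); 
        l=cv2.connectedComponentsWithStats((D>0).astype(np.uint8)); 
        # component nearest centre
        best=min(range(1,l[0]),key=lambda i:np.hypot(*(l[3][i]-w))+ (9 if l[2][i,4]<3 else 0)); M=(l[1]==best)*D
        yy,xx=np.mgrid[0:2*w+1,0:2*w+1]; uu=(M*xx).sum()/M.sum()+x0; vv=(M*yy).sum()/M.sum()+y0
        p=onplane(d,uu,vv,85.); pts.append((uu,vv)); print(n,sx,sy,'pred',u.round(1),v.round(1),'got',round(uu,1),round(vv,1),l[2][best,4],p.round(1))
    holes[n]=pts
for a,bb in zip(holes['scene'],holes['side']): print(tri(ds,[a,bb]))
E
```

```text
[((np.float64(407.2156862745098), np.float64(185.91176470588235)), ((12.363636016845703, 14.0), 5.724486827850342), array([  7,   9,  12,  11, 102], dtype=int32)), ((np.float64(310.1377049180328), np.float64(293.2065573770492)), ((15.20588207244873, 15.20588207244873), 9.95718765258789), array([  6,   6,  19,  20, 305], dtype=int32))]
ball (array([503.5285229 , 294.83724595,  32.15955991]), [np.float64(0.03347906855095504), np.float64(0.055450352988102525)]) [array([504.67580622, 294.02380487,  34.        ]), array([503.28376579, 296.96087434,  34.        ])]
scene 1 1 pred 337.0 202.7 got 335.7 203.2 14 [554.2  40.6  85. ]
scene 1 -1 pred 296.7 210.7 got 295.5 211.2 10 [555.8 -82.6  85. ]
scene -1 1 pred 325.4 166.9 got 324.5 166.8 8 [408.   40.3  85. ]
scene -1 -1 pred 287.4 174.0 got 286.7 173.8 5 [409.6 -83.   85. ]
side 1 1 pred 305.2 202.0 got 304.5 201.7 6 [554.8  43.8  85. ]
side 1 -1 pred 312.3 176.4 got 311.6 172.1 38 [ 559.9 -101.4   85. ]
side -1 1 pred 367.0 206.1 got 367.4 206.3 4 [408.   43.8  85. ]
side -1 -1 pred 369.1 179.9 got 364.5 175.4 5 [ 423.9 -102.6   85. ]
(array([554.49308262,  41.11725386,  83.9800904 ]), [np.float64(0.3119270018673883), np.float64(0.4008055800800105)])
(array([558.95150741, -84.00624218,  93.12933293]), [np.float64(0.6991415118328305), np.float64(0.8116137664246204)])
(array([407.61485309,  40.75650072,  83.58868991]), [np.float64(0.19985022354190105), np.float64(0.27726839557222505)])
(array([421.69755034, -83.38744246,  97.07026282]), [np.float64(0.6229604385628454), np.float64(0.7768668067042604)])
```

```bash
python3 -c "
from h import *
plan([504,295.5,130],30)"
```

```text
shift [-183.1  352.1  100.9] turn [3.000e-02 8.000e-02 3.744e+01] now [249.2 599.8 230.6] [1.80e+02 1.00e-01 6.74e+01]
```

Call:
arm_command([
  [[-2,4,1,0,0,0.4],[-7,14,4,0,0,1.5],[-15,28,8,0,0,3],[-24,46,13,0,0,5],[-35,67,19,0,0,7],[-48,92,26,0,0,10],[-62,120,34,0,0,13],[-77,148,42,0,0,16],[-92,176,50,0,0,19],[-106,204,58,0,0,22],[-121,232,66,0,0,25],[-135,260,74,0,0,28],[-148,285,82,0,0,30],[-159,306,88,0,0,32.5],[-168,324,93,0,0,34.5],[-176,338,97,0,0,36],[-181,348,100,0,0,37],[-183,352,101,0,0,37.4]],
], claw=0.6)

```text
clock: 1.65
eef_pos: [505.5, 293.2, 129.8]
tool_rot: [3.14, 0.001, 0.52]
force: [0.4, 0.1, -0.3]
width: 68.3
```

```bash
cat >> h.py <<'E'
def grab(n,tag):
    d=get_image(n); save(tag,d['pixels']); np.savez('pics/'+tag+'.npz',**d); return d
def wray(d,u,v):
    K=d['K'];P=d['pose'];du=(np.asarray(u,float)-K[0,2]);dv=(np.asarray(v,float)-K[1,2]);r=np.hypot(du,dv);t=r/K[0,0];s=np.sin(t)/np.maximum(r,1e-9)
    X=np.stack([s*du,-s*dv,-np.cos(t)],-1); return P[:3,3],X@P[:3,:3].T
def wonplane(d,u,v,h):
    o,r=wray(d,u,v); return o+r*((h-o[2])/r[...,2])[...,None]
def wproj(d,p):
    K=d['K'];P=d['pose'];c=(np.asarray(p,float)-P[:3,3])@P[:3,:3];x,y,z=c[...,0],-c[...,1],-c[...,2]
    h=np.hypot(x,y);t=np.arctan2(h,z);k=K[0,0]*t/np.maximum(h,1e-9); return np.stack([K[0,2]+k*x,K[1,2]+k*y],-1)
E
python3 - <<'E'
from h import *
st=sensors.read_state(); print(st['clock'],st['eef_pos'],st['force'],st['width'],st['qpos'].round(2))
d=grab('wrist','w1'); print(wproj(d,[504,295.5,34]))
grab('side','s1')
E
```

```text
1.65 [505.46094258 293.16423146 129.82193065] [ 0.42852496  0.13536305 -0.26145624] 68.32198660021493 [-0.68  0.67  0.17  1.8  -0.17  0.68  0.1 ]
[321.02365784 196.09036552]
```

View pics/w1.png

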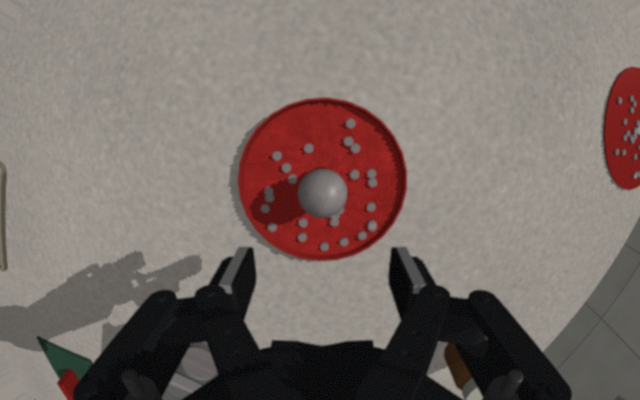

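The wrist view shows the ball at (322,193) in the middle of the dish, about 3 px from where I predicted it.

```bash
python3 - <<'E'
from h import *
d=load('w1'); 
hsv=cv2.cvtColor(d['pixels'],cv2.COLOR_RGB2HSV)
m=(hsv[...,1]<70)&(hsv[...,2]>40); m[:160]=0;m[230:]=0;m[:,:292]=0;m[:,352:]=0
m=cv2.morphologyEx(m.astype(np.uint8),cv2.MORPH_OPEN,cv2.getStructuringElement(2,(15,15)))
cs,_=cv2.findContours(m,0,cv2.CHAIN_APPROX_NONE);c=max(cs,key=cv2.contourArea);(x,y),r=cv2.minEnclosingCircle(c);e=cv2.fitEllipse(c);print(x,y,r,e)
p=wonplane(d,*e[0],34.);print('ball',p)
r_=((hsv[...,0]<8)|(hsv[...,0]>172))&(hsv[...,1]>130);r_[:,:230]=0;r_[:,410:]=0;r_[265:]=0;v,u=np.nonzero(r_)
q=wonplane(d,u,v,9.);h=cv2.convexHull(q[:,:2].astype(np.float32));print('dish',cv2.minEnclosingCircle(h),cv2.fitEllipse(h))
plan([504,294.5,60],30);plan([p[0],p[1],13],30)
E
```

```text
323.16583251953125 194.0655975341797 25.413360595703125 ((322.5787658691406, 193.16165161132812), (46.79671859741211, 48.780921936035156), 140.94216918945312)
ball [503.8581084 298.2665225  34.       ]
dish ((503.459716796875, 298.0066833496094), 75.8403091430664) ((503.2906494140625, 297.95904541015625), (150.74571228027344, 151.22145080566406), 149.31460571289062)
shift [-0.8  0.4 70.1] turn [ 0.01  0.02 -0.06] now [504.5 295.3 130.1] [180.    0.   29.9]
shift [  1.   -3.  117.1] turn [ 0.01  0.02 -0.06] now [504.5 295.3 130.1] [180.    0.   29.9]
```

Call:
arm_command([
  [[0.2,-1,3,0,0,0],[0.4,-1.7,12,0,0,0],[0.4,-1.7,25,0,0,0],[0.4,-1.7,40,0,0,0],[0.4,-1.7,55,0,0,0],[0.4,-1.7,68,0,0,0],[0.4,-1.7,80,0,0,0],[0.4,-1.7,90,0,0,0],[0.4,-1.7,99,0,0,0],[0.4,-1.7,106,0,0,0],[0.4,-1.7,111,0,0,0],[0.4,-1.7,115,0,0,0],[0.4,-1.7,117,0,0,0],[0.4,-1.7,117,0,0,0],[0.4,-1.7,117,0,0,0]],
])

```text
clock: 3.0
eef_pos: [504.0, 298.0, 13.6]
tool_rot: [-3.142, -0.001, 0.524]
force: [0.8, -0.3, 1.0]
width: 68.3
```

```bash
python3 - <<'E'
from h import *
st=sensors.read_state(); print(st['clock'],st['eef_pos'],st['force'],st['width'])
d=grab('side','s2'); save('s2c',cv2.resize(d['pixels'][220:350,230:400],None,fx=4,fy=4))
grab('wrist','w2')
E
```

```text
3.0 [503.96063312 297.98005918  13.56947135] [ 0.77660961 -0.25747588  0.99689554] 68.31293296097482
```

View pics/s2c.png

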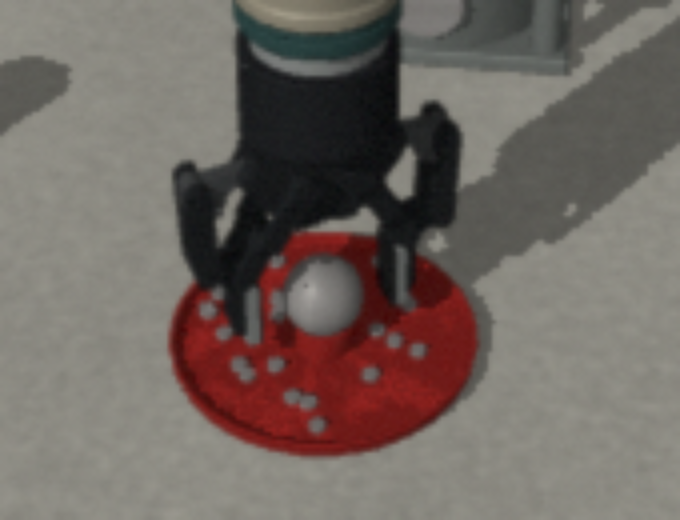

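View pics/w2.png

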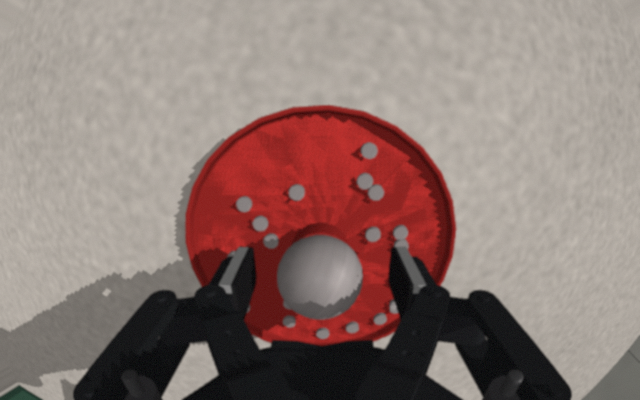

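The ball sits midway between the pads in both views (wrist (320,277), side crop (325,293)), so I'll close on it.

Call:
arm_command([
  [[0,0,0,0,0,0],[0,0,0,0,0,0],[0,0,0,0,0,0],[0,0,0,0,0,0],[0,0,0,0,0,0],[0,0,0,0,0,0],[0,0,0,0,0,0],[0,0,0,0,0,0],[0,0,0,0,0,0],[0,0,0,0,0,0]],
], claw=-1)

```text
clock: 3.93
eef_pos: [503.4, 297.7, 13.9]
tool_rot: [-3.141, 0.001, 0.524]
force: [-2.0, -0.8, 4.5]
width: 37.6
```

```bash
python3 - <<'E'
from h import *
st=sensors.read_state(); print(st['clock'],st['eef_pos'],st['force'],st['width'])
d=grab('side','s3'); a=cv2.resize(d['pixels'][220:350,230:400],None,fx=2,fy=2)
w=grab('wrist','w3')['pixels'][180:350,220:430]; w=cv2.resize(w,(420,260)); save('c3',np.hstack([a,w[:a.shape[0]]]))
E
```

```text
3.9333 [503.37414432 297.73774022  13.91260114] [-1.96521056 -0.81107769  4.50776451] 37.595666736875145
```

View pics/c3.png

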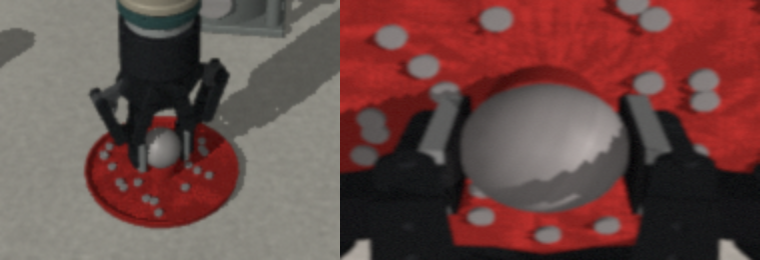

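Call:
arm_command([
  [[0,0,-2,0,0,0],[0,0,-6,0,0,0],[0,0,-12,0,0,0],[0,0,-20,0,0,0],[0,0,-26,0,0,0],[0,0,-30,0,0,0],[0,0,-30,0,0,0],[0,0,-30,0,0,0]],
])

```text
clock: 4.7
eef_pos: [503.9, 298.0, 43.7]
tool_rot: [-3.142, -0.001, 0.524]
force: [-0.4, 0.8, -2.4]
width: 37.3
```

```bash
python3 - <<'E'
from h import *
st=sensors.read_state(); print(st['clock'],st['eef_pos'],st['force'],st['width'])
d=grab('side','s4'); a=cv2.resize(d['pixels'][200:330,230:400],None,fx=4,fy=4,interpolation=2); save('c4',a)
plan([482,-19,190],-60)
plan([482,-19,190],-3)
E
```

```text
4.7 [503.89692383 298.04726707  43.72563674] [-0.40925554  0.84001691 -2.44384099] 37.32652983204025
shift [-177.4  263.5 -146.6] turn [-1.000e-02 -0.000e+00  9.004e+01] now [503.7 297.9  43.4] [-180.   -0.   30.]
shift [-177.4  263.5 -146.6] turn [-0.   -0.   33.04] now [503.7 297.9  43.4] [-180.   -0.   30.]
```

View pics/c4.png

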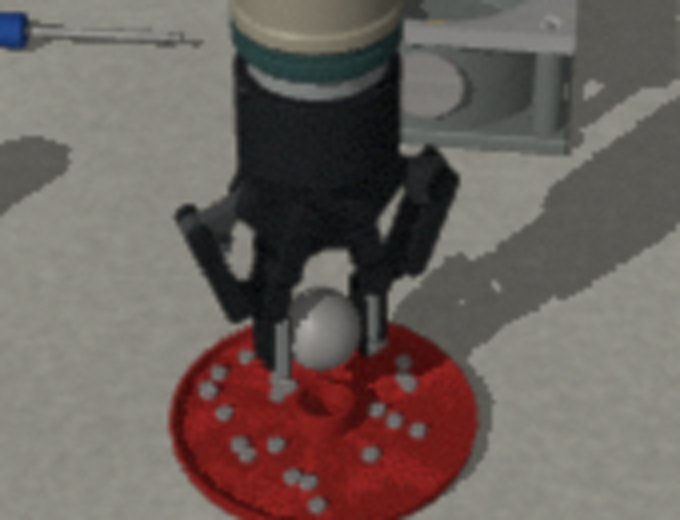

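The ball is clear of its seat and held, and the force reads −2.4 N, which fits its weight. Now I'll move to a hover above the housing.

Call:
arm_command([
  [[0,0,-5,0,0,0],[0,1,-16,0,0,0],[-2,4,-30,0,0,1],[-8,11,-46,0,0,2],[-15,23,-63,0,0,3],[-25,38,-80,0,0,5],[-38,56,-96,0,0,7],[-52,77,-110,0,0,10],[-67,100,-122,0,0,12.5],[-83,124,-132,0,0,15.5],[-99,147,-139,0,0,18.5],[-115,171,-144,0,0,21.5],[-130,193,-147,0,0,24],[-143,213,-147,0,0,26.5],[-154,229,-147,0,0,29],[-163,242,-147,0,0,30.5],[-170,253,-147,0,0,32],[-175,260,-147,0,0,33],[-177,263,-147,0,0,33],[-177,263,-147,0,0,33]],
])

```text
clock: 6.42
eef_pos: [482.2, -18.8, 190.7]
tool_rot: [-3.141, -0.0, -0.052]
force: [-0.6, 0.5, -1.7]
width: 37.5
```

```bash
python3 - <<'E'
from h import *
st=sensors.read_state(); print(st['clock'],st['eef_pos'],st['force'],st['width'])
d=grab('wrist','w5'); st=sensors.read_state(); print(st['eef_pos'])
for s in [(1,1),(1,-1),(-1,1),(-1,-1)]: print(wproj(d,[482+72*s[0],-20+62*s[1],85]).round())
grab('scene','sc5');grab('side','s5')
E
```

```text
6.4167 [482.17717453 -18.83286757 190.65735464] [-0.59199     0.53678424 -1.66340684] 37.47051843852837
[482.21736705 -17.95891908 190.47860822]
[406. 121.]
[402. 257.]
[229. 130.]
[248. 264.]
```

View pics/w5.png

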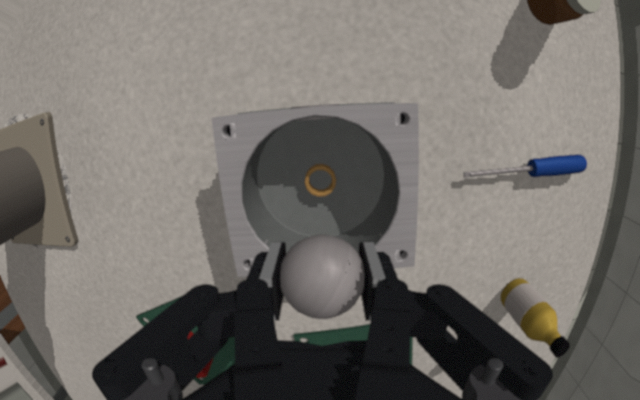

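The wrist view shows the rim holes near (404,118), (403,254), (229,130) and (248,264), and the brass ring at (320,180). I'll refine these positions.

```bash
cat >> h.py <<'E'
def blob(g,u,v,w=8,dark=True,th=12):
    x0,y0=int(round(u))-w,int(round(v))-w;P=g[y0:y0+2*w+1,x0:x0+2*w+1].astype(float)
    D=(np.percentile(P,60)-P) if dark else (P-np.percentile(P,40)); D=np.clip(D-th,0,40)
    k,l,s,c=cv2.connectedComponentsWithStats((D>0).astype(np.uint8)); 
    i=min([i for i in range(1,k) if s[i,4]>=4],key=lambda i:np.hypot(*(c[i]-w))); M=np.where(l==i,D,0)
    yy,xx=np.mgrid[0:2*w+1,0:2*w+1]; return (M*xx).sum()/M.sum()+x0,(M*yy).sum()/M.sum()+y0,s[i].tolist()
def rect(P,Q=None):
    """fit centre,yaw (2D similarity without scale) of pattern (+72,+62),(+72,-62),(-72,62),(-72,-62)"""
    M=np.array([(72,62),(72,-62),(-72,62),(-72,-62)],float);P=np.asarray(P)[:,:2];c=P.mean(0);q=P-c
    a=np.arctan2((M[:,0]*q[:,1]-M[:,1]*q[:,0]).sum(),(M*q).sum());R=np.array([[np.cos(a),-np.sin(a)],[np.sin(a),np.cos(a)]])
    return c.round(2),np.degrees(a).round(2),(q-M@R.T).round(1).tolist()
E
python3 - <<'E'
from h import *
d=load('w5'); g=cv2.cvtColor(d['pixels'],cv2.COLOR_RGB2GRAY)
pts=[]
for u,v in [(404,118),(403,254),(229,130),(249,264)]:
    a=blob(g,u,v); p=wonplane(d,a[0],a[1],85.); pts.append(p); print(a,p.round(1))
print(rect(pts))
hsv=cv2.cvtColor(d['pixels'],cv2.COLOR_RGB2HSV); m=((hsv[...,0]>8)&(hsv[...,0]<25)&(hsv[...,1]>110)); m[:150]=0;m[215:]=0;m[:,:290]=0;m[:,350:]=0
v,u=np.nonzero(m);q=wonplane(d,u,v,34.);print('ring',len(u),cv2.minEnclosingCircle(cv2.convexHull(q[:,:2].astype(np.float32))),(q.min(0)+q.max(0))/2)
# check scene again
for n in ['scene0','side0']:
    d=load(n); g=cv2.cvtColor(d['pixels'],cv2.COLOR_RGB2GRAY);pts=[]
    for s in [(1,1),(1,-1),(-1,1),(-1,-1)]:
        u,v=proj(d,[482+72*s[0],-18+62*s[1],85]); 
        try: a=blob(g,u,v,w=4,th=6);p=onplane(d,a[0],a[1],85.);pts.append(p);print(n,s,np.round(a[:2],1),a[2],p.round(1))
        except Exception as e: print(n,s,e)
    if len(pts)==4: print(rect(pts))
    if n=='scene0':
        hsv=cv2.cvtColor(d['pixels'],cv2.COLOR_RGB2HSV); m=((hsv[...,0]>8)&(hsv[...,0]<25)&(hsv[...,1]>110)); m[:185]=0;m[210:]=0;m[:,:295]=0;m[:,330:]=0
        v,u=np.nonzero(m);q=onplane(d,u,v,34.);print('ring',len(u),(q.min(0)+q.max(0))/2)
E
```

```text
(np.float64(403.91814853556485), np.float64(117.9327928870293), [3, 1, 12, 14, 128]) [552.6  44.3  85. ]
(np.float64(402.8750607681089), np.float64(253.73942634905202), [4, 3, 9, 10, 75]) [554.8 -78.6  85. ]
(np.float64(226.82380952380953), np.float64(129.64795918367346), [1, 2, 10, 13, 101]) [407.7  42.6  85. ]
(np.float64(252.86936936936937), np.float64(265.0230094959825), [2, 0, 15, 17, 154]) [414.7 -83.   85. ]
(array([482.46, -18.67]), np.float64(1.6), [[-0.1, -1.1], [-1.4, 0.1], [-1.0, 1.3], [2.5, -0.3]])
ring 391 ((480.9239196777344, -18.134592056274414), 16.197294235229492) [480.83185081 -18.16502198  34.        ]
scene0 (1, 1) [336.  204.1] [0, 3, 8, 6, 29] [557.4  40.7  85. ]
scene0 (1, -1) [295.5 211.2] [2, 3, 4, 4, 11] [555.7 -82.7  85. ]
scene0 (-1, 1) [324.8 167.6] [0, 2, 7, 7, 34] [411.5  40.3  85. ]
scene0 (-1, -1) [286.7 173.8] [1, 3, 4, 2, 7] [409.4 -82.9  85. ]
(array([483.51, -21.15]), np.float64(-0.3), [[1.6, 0.2], [0.5, 0.9], [-0.4, -0.9], [-1.8, -0.1]])
ring 65 [484.57503874 -23.64150788  34.        ]
side0 (1, 1) [304.5 201.7] [2, 2, 4, 4, 11] [555.   43.8  85. ]
side0 (1, -1) [311.7 176.1] [2, 4, 3, 2, 4] [556.6 -80.2  85. ]
side0 (-1, 1) [367.5 206.4] [4, 4, 2, 2, 4] [407.9  44.1  85. ]
side0 (-1, -1) min() iterable argument is empty
```

Call:
arm_command([
  [[-0.4,0.1,2,0,0,0],[-0.8,0.3,8,0,0,0],[-0.8,0.3,18,0,0,0],[-0.8,0.3,30,0,0,0],[-0.8,0.3,43,0,0,0],[-0.8,0.3,56,0,0,0],[-0.8,0.3,69,0,0,0],[-0.8,0.3,82,0,0,0],[-0.8,0.3,95,0,0,0],[-0.8,0.3,107,0,0,0],[-0.8,0.3,118,0,0,0],[-0.8,0.3,128,0,0,0],[-0.8,0.3,136,0,0,0],[-0.8,0.3,143,0,0,0],[-0.8,0.3,148,0,0,0],[-0.8,0.3,151,0,0,0],[-0.8,0.3,153,0,0,0],[-0.8,0.3,154,0,0,0],[-0.8,0.3,154,0,0,0]],
])

```text
clock: 8.15
eef_pos: [481.4, -18.7, 36.4]
tool_rot: [-3.142, -0.0, -0.052]
force: [-0.6, -0.5, -2.9]
width: 37.2
```

```bash
python3 - <<'E'
from h import *
st=sensors.read_state(); print(st['clock'],st['eef_pos'],st['force'],st['width'])
d=grab('wrist','w6'); a=d['pixels'];st=sensors.read_state(); print(st['eef_pos'],st['force'])
b=grab('scene','sc6')['pixels'][110:240,240:400]; save('sc6c',cv2.resize(b,None,fx=4,fy=4,interpolation=2))
E
```

```text
8.15 [481.43331207 -18.68727257  36.38639478] [-0.58365429 -0.47239436 -2.91727279] 37.24632483373769
[481.5288075  -18.65436344  36.52068534] [-0.35328571  1.13877853 -3.28311262]
```

View pics/w6.png

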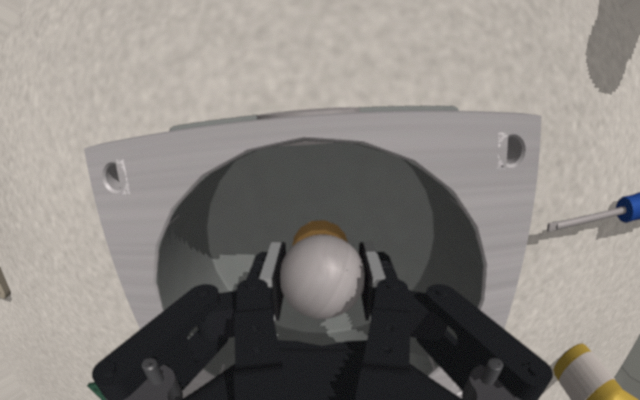

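View pics/sc6c.png

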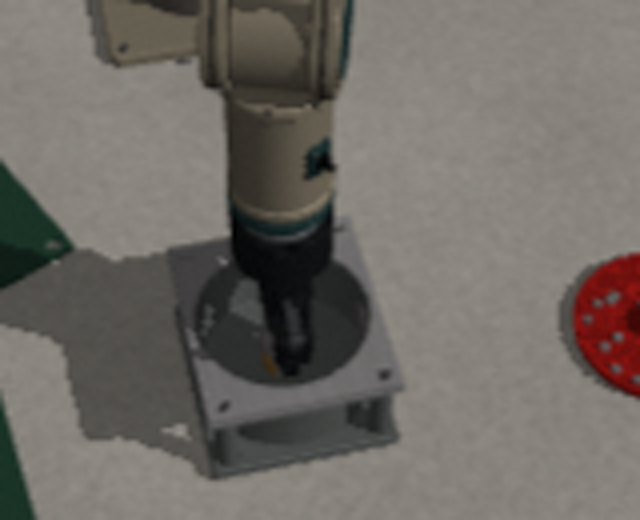

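In the wrist view the ring, spanning about 292–346, is centred beneath the ball at (321,275). I'll lower it slowly.

Call:
arm_command([
  [[0,0,0.6,0,0,0],[0,0,1.2,0,0,0],[0,0,1.8,0,0,0],[0,0,2.4,0,0,0],[0,0,3,0,0,0],[0,0,3.5,0,0,0],[0,0,4,0,0,0],[0,0,4.5,0,0,0],[0,0,5,0,0,0],[0,0,5.4,0,0,0],[0,0,5.8,0,0,0],[0,0,5.8,0,0,0]],
])

```text
clock: 9.25
eef_pos: [481.4, -18.8, 30.8]
tool_rot: [-3.142, -0.0, -0.052]
force: [-1.6, -0.0, 3.1]
width: 37.3
```

```bash
python3 - <<'E'
from h import *
for i in range(3):
    st=sensors.read_state(); print(st['clock'],st['eef_pos'],st['force'],st['width']); get_image('wrist')
E
```

```text
9.25 [481.37245668 -18.78548427  30.75972869] [-1.56210934 -0.03625007  3.0770811 ] 37.25343321353009
9.3 [481.35411051 -18.81332227  30.7514938 ] [ 0.06851865 -1.06973947  3.8224897 ] 37.29129974223799
9.35 [481.40049956 -18.80203375  30.75917277] [-1.04885453 -0.22878755  3.08602167] 37.262468878493245
```

Contact: the vertical force went from −3 N to about +3.3 N, so the seat carries the ball with a light push. I'll release it now.

Call:
arm_command([
  [[0,0,-0.3,0,0,0],[0,0,-0.3,0,0,0],[0,0,-0.3,0,0,0],[0,0,-0.3,0,0,0],[0,0,-0.3,0,0,0],[0,0,-0.3,0,0,0],[0,0,-0.3,0,0,0],[0,0,-0.3,0,0,0]],
], claw=0.4)

```text
clock: 10.07
eef_pos: [481.3, -18.6, 30.8]
tool_rot: [-3.142, 0.0, -0.052]
force: [0.6, 0.7, -0.3]
width: 59.5
```

```bash
python3 - <<'E'
from h import *
st=sensors.read_state(); print(st['clock'],st['eef_pos'],st['force'],st['width'])
grab('wrist','w7')
E
```

```text
10.0667 [481.30074102 -18.63376743  30.78942162] [ 0.55710749  0.6728861  -0.29437338] 59.519543957152415
```

View pics/w7.png

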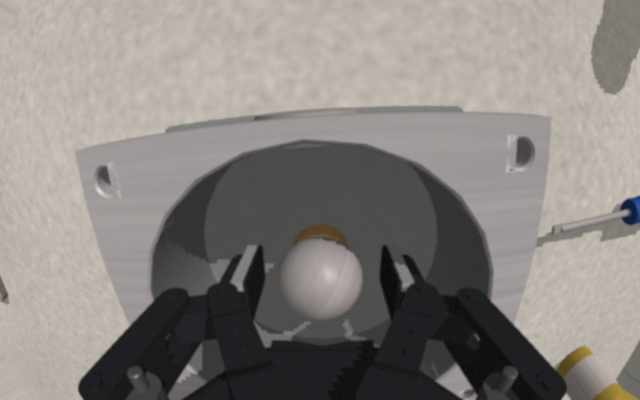

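The ball stays on the ring at (321,279) with the pads clear on both sides. I'll retreat straight up.

Call:
arm_command([
  [[0,0,-2,0,0,0],[0,0,-6,0,0,0],[0,0,-12,0,0,0],[0,0,-20,0,0,0],[0,0,-30,0,0,0],[0,0,-42,0,0,0],[0,0,-56,0,0,0],[0,0,-72,0,0,0],[0,0,-88,0,0,0],[0,0,-104,0,0,0],[0,0,-120,0,0,0],[0,0,-135,0,0,0],[0,0,-146,0,0,0],[0,0,-154,0,0,0],[0,0,-158,0,0,0],[0,0,-160,0,0,0],[0,0,-160,0,0,0]],
])

```text
clock: 11.53
eef_pos: [481.3, -18.6, 191.1]
tool_rot: [-3.141, -0.0, -0.052]
force: [-0.3, 0.7, -0.4]
width: 60.0
```

```bash
python3 - <<'E'
from h import *
d=grab('wrist','w8'); g=cv2.cvtColor(d['pixels'],cv2.COLOR_RGB2GRAY)
hsv=cv2.cvtColor(d['pixels'],cv2.COLOR_RGB2HSV)
st=sensors.read_state();print(st['clock'],st['eef_pos'])
print('seat pix',wproj(d,[481.2,-18.3,50]))
plan([523,-313,160],-83)
save('w8c',cv2.resize(d['pixels'][80:290,200:440],None,fx=3,fy=2.8))
E
```

```text
11.5833 [481.05653852 -18.59897398 190.63655051]
seat pix [321.20279673 184.68113064]
shift [ 57.1 291.8  30.6] turn [2.000e-02 3.000e-02 8.004e+01] now [481.1 -18.6 190.6] [-180.    0.   -3.]
```

View pics/w8c.png

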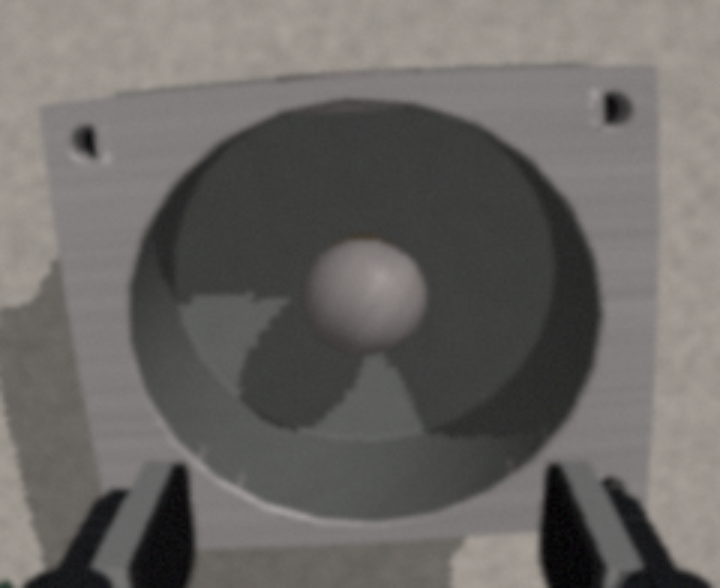

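The ball is seated at (322,185), against a prediction of (321,185). On to the cover.

Call:
arm_command([
  [[1,3,0,0,0,1],[2,12,1,0,0,3],[5,23,2,0,0,6],[7,38,4,0,0,10],[11,55,6,0,0,15],[15,76,8,0,0,21],[19,99,10,0,0,27],[24,122,13,0,0,33],[28,146,15,0,0,39],[33,169,18,0,0,45],[38,193,20,0,0,51],[42,216,23,0,0,57],[46,236,25,0,0,63],[50,254,27,0,0,69],[53,268,28,0,0,74],[55,280,29,0,0,78],[57,289,30,0,0,80],[57,292,31,0,0,80],[57,292,31,0,0,80]],
])

```text
clock: 13.17
eef_pos: [522.3, -314.7, 159.3]
tool_rot: [3.141, -0.001, -1.45]
force: [0.4, 1.3, -0.2]
width: 59.8
```

```bash
python3 - <<'E'
from h import *
d=grab('wrist','w9'); g=cv2.cvtColor(d['pixels'],cv2.COLOR_RGB2GRAY)
st=sensors.read_state();print(st['clock'],st['eef_pos'],st['tool_rot'],st['force'],st['qpos'].round(2))
grab('scene','sc9')
E
```

```text
13.2167 [ 522.52431301 -313.51024966  159.38902961] [ 3.14081903e+00  5.92805020e-04 -1.44847273e+00] [-0.50711081  0.60471715 -0.53592663] [ 0.09  0.75  0.69  1.72 -0.59  0.89 -0.42]
```

View pics/w9.png

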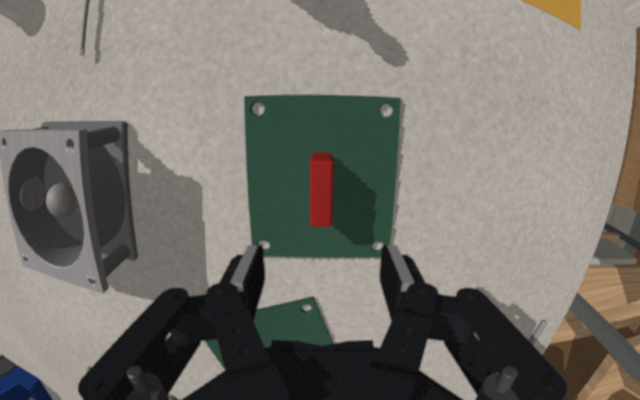

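The wrist view shows the cover straight below, with its holes at (258,109), (386,110), (265,244) and (378,245), and its grip at (321,190).

```bash
python3 - <<'E'
from h import *
d=load('w9'); g=cv2.cvtColor(d['pixels'],cv2.COLOR_RGB2GRAY)
W=[]
# world: image up = +x?, cols -> -y?
for u,v in [(258,109),(386,110),(265,244),(378,245)]:
    a=blob(g,u,v,w=9,dark=False,th=15); p=wonplane(d,a[0],a[1],6.); W.append(p); print(np.round(a[:2],1),a[2],p.round(1))
print('holes',rect(W))
hsv=cv2.cvtColor(d['pixels'],cv2.COLOR_RGB2HSV); H,S,V=[hsv[...,i].astype(int) for i in range(3)]
gm=((H>60)&(H<95)&(S>70)); gm[:80]=0;gm[262:]=0;gm[:,:235]=0;gm[:,410:]=0
v,u=np.nonzero(gm);q=wonplane(d,u,v,6.);print('plate',cv2.minAreaRect(cv2.convexHull(q[:,:2].astype(np.float32))))
rm=((H<8)|(H>172))&(S>130); rm[:140]=0;rm[240:]=0;rm[:,:300]=0;rm[:,345:]=0
v,u=np.nonzero(rm); print(u.min(),u.max(),v.min(),v.max(),np.unique(V[rm],return_counts=True))
vt=rm&(V>np.percentile(V[rm],50)); 
v,u=np.nonzero(rm);q=wonplane(d,u,v,52.);print('grip all@52',cv2.minAreaRect(cv2.convexHull(q[:,:2].astype(np.float32))))
save('w9c',cv2.resize(d['pixels'][130:250,270:390],None,fx=5,fy=5,interpolation=2))
E
```

```text
[258.8 108.8] [3, 2, 14, 14, 137] [ 586.7 -246.     6. ]
[386.4 110.6] [3, 3, 13, 14, 145] [ 599.9 -367.     6. ]
[264.8 244.3] [3, 5, 12, 10, 86] [ 445.9 -262.     6. ]
[377.7 245.5] [3, 5, 12, 10, 88] [ 459.1 -382.8    6. ]
holes (array([ 522.9 , -314.48]), np.float64(6.35), [[-0.9, -1.1], [-1.4, 1.1], [1.4, -1.2], [0.9, 1.3]])
plate ((518.4417724609375, -314.26513671875), (174.8816680908203, 147.18624877929688), 6.371956825256348)
310 333 152 226 (array([ 58,  62,  63,  64,  65,  66,  67,  68,  69,  70,  71,  72,  73,
        74,  75,  76,  77,  79,  80,  81,  82,  83,  84,  85,  86,  87,
        88,  89,  90,  92,  93,  94,  95,  96,  97,  98,  99, 100, 101,
       102, 103, 104, 105, 106, 107, 108, 109, 110, 111, 112, 113, 114,
       115, 116, 117, 118, 119, 120, 121, 122, 123, 124, 125, 126, 127,
       128, 129, 130, 131, 132, 133, 134, 135, 136, 137, 138, 139, 140,
       141, 142, 143, 144, 145, 146, 147]), array([  1,   2,   4,   3,   4,   6,   3,   2,   1,   1,   3,   3,   4,
         1,   2,   4,   1,   1,   2,   1,   3,   3,   7,   6,   4,   4,
         6,   8,   5,   5,   9,   3,   3,   4,  12,   8,   2,   4,   5,
         4,   6,   9,   8,  10,  10,  10,  14,  12,  15,  19,  21,  18,
        13,  10,   7,   8,   4,  12,   6,  15,  14,  19,  29,  35,  17,
         6,   8,  17,  23,  43,  62,  83, 120, 129, 150, 152, 117,  89,
        75,  49,  36,  18,   4,   2,   5]))
grip all@52 ((526.7713012695312, -313.3988342285156), (65.16035461425781, 19.06651496887207), 6.321746826171875)
```

View pics/w9c.png

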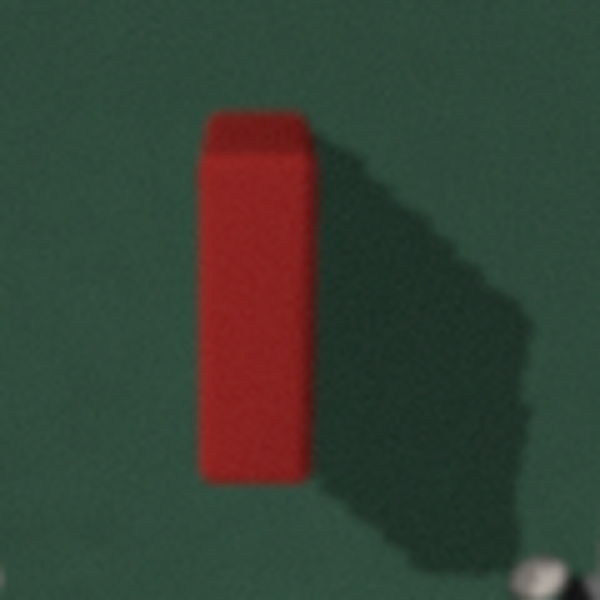

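```bash
python3 - <<'E'
from h import *
d=load('w9')
print(wonplane(d,np.array([321.2,310.3,332.6,310.3,332.3]),np.array([193.5,160.5,160.5,226.8,226.8]),52.).round(1))
print('proj grip centre at 522.5,-314',wproj(d,[522.5,-314,52]))
plan([522,-314,60],-83.65);plan([522,-314,14],-83.65)
# scene/side estimates with holes (same cameras)
for n in ['scene0','side0']:
    d=load(n); g=cv2.cvtColor(d['pixels'],cv2.COLOR_RGB2GRAY);P=[]
    a=np.radians(6.35);R=np.array([[np.cos(a),-np.sin(a)],[np.sin(a),np.cos(a)]])
    for s in [(1,1),(1,-1),(-1,1),(-1,-1)]:
        q=np.r_[np.array([522,-315])+R@[72*s[0],62*s[1]],3.];u,v=proj(d,q)
        try: b=blob(g,u,v,w=4,dark=False,th=8);P.append(onplane(d,b[0],b[1],3.));print(n,s,np.round([u,v,b[0],b[1]],1),b[2][4],P[-1].round(1))
        except Exception as e: print(n,s,e)
    if len(P)==4: print(rect(P))
E
```

```text
[[ 524.  -313.6   52. ]
 [ 551.  -301.4   52. ]
 [ 553.3 -319.5   52. ]
 [ 492.6 -307.9   52. ]
 [ 494.9 -327.    52. ]]
proj grip centre at 522.5,-314 [321.39871032 195.27497639]
shift [ 1.2  1.  99.5] turn [0.02 0.06 0.71] now [ 522.9 -312.8  159.5] [ 1.80e+02  1.00e-01 -8.29e+01]
shift [  1.2   0.9 145.5] turn [0.02 0.06 0.71] now [ 522.9 -312.8  159.5] [ 1.80e+02  1.00e-01 -8.29e+01]
scene0 (1, 1) [246.1 244.3 244.8 244.6] 15 [ 586.8 -249.5    3. ]
scene0 (1, -1) [205.5 256.2 204.5 256.5] 16 [ 600.9 -371.7    3. ]
scene0 (-1, 1) [235.7 207.4 234.7 207.7] 11 [ 444.  -264.6    3. ]
scene0 (-1, -1) [197.4 217.9 196.4 218.1] 12 [ 457.1 -387.7    3. ]
(array([ 522.21, -318.38]), np.float64(6.25), [[-0.2, -0.6], [0.4, 0.5], [0.1, -0.0], [-0.3, 0.2]])
side0 (1, 1) [310.  172.8 310.2 175.2] 43 [ 584. -231.    3.]
side0 (1, -1) [311.7 153.7 311.6 150.9] 29 [ 603.6 -387.4    3. ]
side0 (-1, 1) [359.8 173.5 360.4 173.5] 5 [ 441.8 -261.5    3. ]
side0 (-1, -1) [358.1 154.2 358.1 150.7] 30 [ 459.2 -409.1    3. ]
(array([ 522.14, -322.27]), np.float64(8.71), [[0.0, 19.0], [0.9, -14.8], [0.2, 10.4], [-1.2, -14.6]])
```

Call:
arm_command([
  [[0.5,0.2,3,0,0,0.3],[1,0.5,10,0,0,0.6],[1,0.5,21,0,0,0.6],[1,0.5,35,0,0,0.6],[1,0.5,50,0,0,0.6],[1,0.5,65,0,0,0.6],[1,0.5,79,0,0,0.6],[1,0.5,92,0,0,0.6],[1,0.5,104,0,0,0.6],[1,0.5,115,0,0,0.6],[1,0.5,124,0,0,0.6],[1,0.5,132,0,0,0.6],[1,0.5,138,0,0,0.6],[1,0.5,142,0,0,0.6],[1,0.5,144,0,0,0.6],[1,0.5,145,0,0,0.6],[1,0.5,145,0,0,0.6],[1,0.5,145,0,0,0.6]],
])

```text
clock: 14.77
eef_pos: [523.0, -314.5, 15.2]
tool_rot: [-3.141, -0.0, -1.458]
force: [0.2, -0.5, -0.5]
width: 59.5
```

```bash
python3 - <<'E'
from h import *
st=sensors.read_state();print(st['clock'],st['eef_pos'],np.degrees(st['tool_rot']),st['force'],st['width'])
d=grab('wrist','w10')
E
```

```text
14.7667 [ 523.02215353 -314.45709974   15.18932127] [-1.79967519e+02 -2.55318464e-02 -8.35613527e+01] [ 0.17994345 -0.47795028 -0.51794055] 59.54878996664352
```

View pics/w10.png

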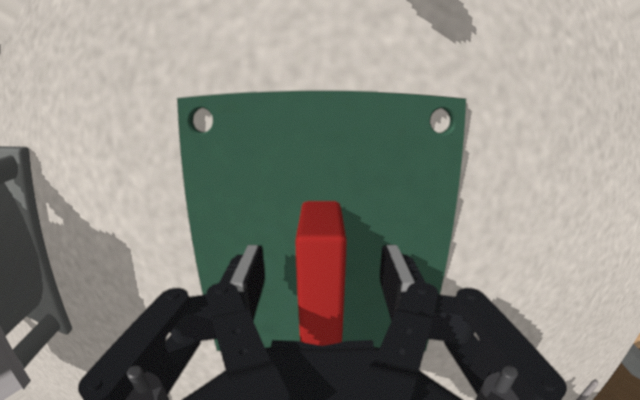

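The grip at (321,285) is centred between the pads, which sit at about 255 and 388. I'll close.

Call:
arm_command([
  [[0,0,0,0,0,0],[0,0,0,0,0,0],[0,0,0,0,0,0],[0,0,0,0,0,0],[0,0,0,0,0,0],[0,0,0,0,0,0],[0,0,0,0,0,0],[0,0,0,0,0,0],[0,0,0,0,0,0],[0,0,0,0,0,0],[0,0,0,0,0,0]],
], claw=-1)

```text
clock: 15.73
eef_pos: [522.9, -314.2, 15.1]
tool_rot: [-3.141, 0.0, -1.458]
force: [-1.2, 1.6, 4.7]
width: 19.4
```

```bash
python3 - <<'E'
from h import *
st=sensors.read_state();print(st['clock'],st['eef_pos'],np.degrees(st['tool_rot']),st['force'],st['torque'],st['width'])
E
```

```text
15.7333 [ 522.89178228 -314.16853965   15.09670362] [-1.79980747e+02  9.88718320e-03 -8.35592000e+01] [-1.2139624   1.59401446  4.73283628] [0.25669801 0.10072644 0.01466683] 19.406204846057058
```

Call:
arm_command([
  [[0,0,-1,0,0,0],[0,0,-3,0,0,0],[0,0,-7,0,0,0],[0,0,-13,0,0,0],[0,0,-20,0,0,0],[0,0,-26,0,0,0],[0,0,-30,0,0,0],[0,0,-30,0,0,0],[0,0,-30,0,0,0]],
])

```text
clock: 16.48
eef_pos: [523.0, -314.3, 45.2]
tool_rot: [-3.141, -0.0, -1.458]
force: [0.0, 0.1, -5.2]
width: 19.3
```

```bash
python3 - <<'E'
from h import *
st=sensors.read_state();print(st['clock'],st['eef_pos'],np.degrees(st['tool_rot']),st['force'],st['torque'],st['width'])
d=grab('wrist','w11');s=grab('side','s11'); a=cv2.resize(s['pixels'][100:240,290:460],None,fx=2,fy=2)
save('c11',np.hstack([cv2.resize(d['pixels'],(448,280)),a]))
E
```

```text
16.4833 [ 523.01063616 -314.3090448    45.22921729] [-1.79963970e+02 -2.16277077e-02 -8.35570030e+01] [ 0.02817507  0.13838427 -5.16177013] [-0.0105405  -0.00797628  0.00790225] 19.269270783829864
```

View pics/c11.png

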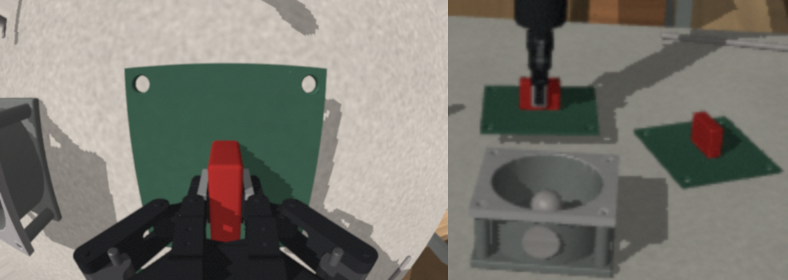

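The cover lifted level, with torque near zero and −5.2 N. Next I'll plan the carry and estimate the cover's offset in the hand from the wrist view.

```bash
python3 - <<'E'
from h import *
d=load('w11'); g=cv2.cvtColor(d['pixels'],cv2.COLOR_RGB2GRAY)
save('w11c',d['pixels'][60:200,150:500])
st=sensors.read_state();R0=Rt(st['tool_rot']);print(st['eef_pos'])
for u,v in [(202,120),(441,120)]:
    a=blob(g,u,v,w=18,dark=False,th=20); 
    for z in (30.1,36.1):
        p=wonplane(d,a[0],a[1],z); print(np.round(a[:2],1),a[2],p.round(1),'tool',R0.inv().apply(p-st['eef_pos']).round(1))
plan([481.2,-18.3,150],-89.25)
E
```

```text
[ 522.65135897 -314.01551354   44.63188594]
[203.5 119.7] [10, 5, 21, 26, 411] [ 586.8 -243.8   30.1] tool [-62.5 -71.7  14.5]
[203.5 119.7] [10, 5, 21, 26, 411] [ 587.4 -246.2   36.1] tool [-60.2 -71.9   8.5]
[440.4 120. ] [7, 6, 21, 25, 406] [ 600.8 -368.2   30.1] tool [ 62.6 -71.6  14.5]
[440.4 120. ] [7, 6, 21, 25, 406] [ 600.8 -365.8   36.1] tool [ 60.2 -71.9   8.5]
shift [-298.5    8.  -105.2] turn [0.01 0.02 5.69] now [ 522.7 -314.    44.6] [180.    0.  -83.6]
```

View pics/w11c.png

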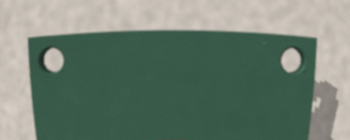

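The holes are symmetric in the tool frame (±62.5, −71.7), so the cover is centred on the TCP. I'll carry it over the housing, rising first.

Call:
arm_command([
  [[0,0,-3,0,0,0],[-1,0,-10,0,0,0],[-4,0,-20,0,0,0],[-12,0.3,-32,0,0,0.2],[-24,0.6,-45,0,0,0.4],[-39,1,-58,0,0,0.7],[-57,1.5,-70,0,0,1],[-78,2,-80,0,0,1.4],[-101,2.7,-89,0,0,1.8],[-126,3.4,-96,0,0,2.3],[-151,4,-101,0,0,2.8],[-176,4.7,-104,0,0,3.3],[-200,5.4,-105,0,0,3.8],[-222,6,-105,0,0,4.2],[-242,6.5,-105,0,0,4.6],[-259,7,-105,0,0,4.9],[-274,7.4,-105,0,0,5.2],[-286,7.7,-105,0,0,5.5],[-294,8,-105,0,0,5.6],[-298.5,8,-105,0,0,5.7]],
])

```text
clock: 18.25
eef_pos: [481.1, -16.7, 150.6]
tool_rot: [-3.141, 0.002, -1.556]
force: [0.3, 0.0, -5.9]
width: 19.3
```

Call:
arm_command([
  [[0,0,0,0,0,0],[0,0,2,0,0,0],[0,0,5,0,0,0],[0,0,9,0,0,0],[0,0,13,0,0,0],[0,0,16,0,0,0],[0,0,18,0,0,0],[0,0,19,0,0,0],[0,0,20,0,0,0],[0,0,20,0,0,0],[0,0,20,0,0,0],[0,0,20,0,0,0]],
])

```text
clock: 19.25
eef_pos: [481.4, -18.6, 129.9]
tool_rot: [-3.141, -0.0, -1.558]
force: [0.1, 0.2, -6.0]
width: 19.4
```

```bash
python3 - <<'E'
from h import *
for n in ['scene','side','wrist']:
    st=sensors.read_state();print(st['clock'],st['eef_pos'],np.degrees(st['tool_rot']),st['force'],st['torque'],st['width'])
    d=grab(n,n+'12')
    if n=='scene': a=cv2.resize(d['pixels'][130:240,260:370],(400,400),interpolation=2)
    if n=='side': b=cv2.resize(d['pixels'][140:260,280:400],(400,400),interpolation=2)
save('c12',np.hstack([a,b]))
E
```

```text
19.25 [481.44385806 -18.56049652 129.88909132] [-1.79987927e+02 -2.22717508e-03 -8.92604426e+01] [ 0.08784285  0.21792729 -5.99558459] [-0.02955105 -0.02145257  0.03537114] 19.419639722620797
19.3 [481.46471953 -18.52279484 129.91644659] [-1.79984578e+02  1.88743025e-03 -8.92621284e+01] [-0.03935395  0.63078801 -4.61855108] [-0.05337043 -0.01245149 -0.0813659 ] 19.085752057895057
19.35 [481.47711202 -18.50504711 129.9348709 ] [-1.79981078e+02  1.09351177e-03 -8.92552626e+01] [-0.63548669 -0.05387198 -6.14577069] [0.01916068 0.02565163 0.01893552] 19.346530605927374
```

View pics/c12.png

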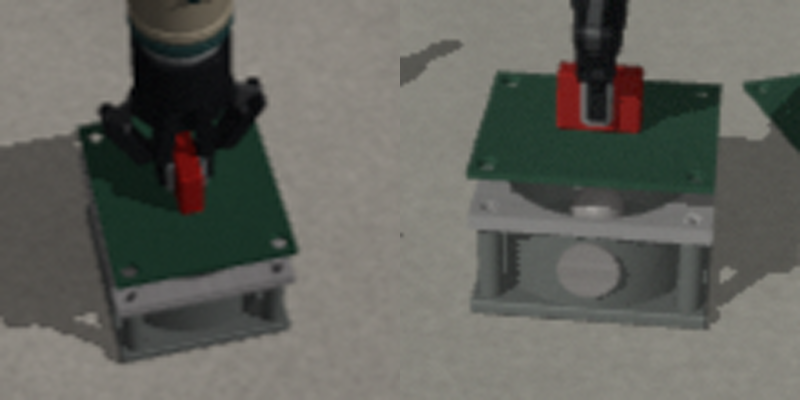

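View pics/wrist12.png

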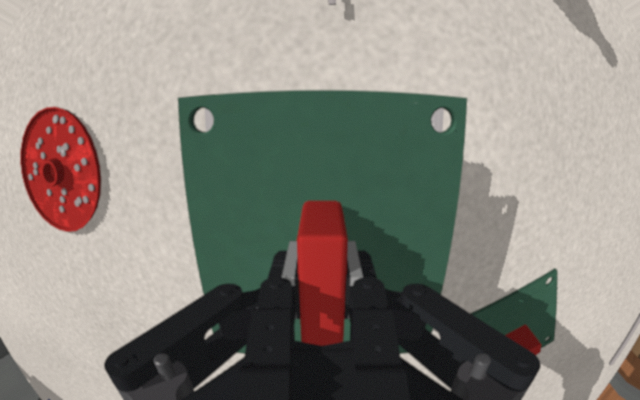

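The two views show the cover level above the rim. To tighten the alignment I'll measure the flange outline in the high wrist view (w8), then compare cover holes with thread holes in the scene and side views.

```bash
python3 - <<'E'
from h import *
for n in ['w5','w8']:
    d=load(n); v,u=np.mgrid[0:400,0:640]; o,r=wray(d,u,v)
    P=d['pose']; zc=-(r@P[:3,:3])[...,2]; W=o+r*(d['z_map']/zc)[...,None]
    m=(W[...,2]>70)&(W[...,2]<100)&(abs(W[...,0]-481)<110)&(W[...,1]>-80)&(W[...,1]<80)&(d['z_map']>0)
    print(n,m.sum(),np.median(W[...,2][m]))
    k,l,s,c=cv2.connectedComponentsWithStats(m.astype(np.uint8)); i=1+np.argmax(s[1:,4]); m=l==i
    q=wonplane(d,u,v,85.)
    # left/right edges per image row, top edge per column
    def edges(rows):
        L=[];Rr=[]
        for y in rows:
            xs=np.nonzero(m[y])[0]
            if len(xs)>50: L.append(wonplane(d,xs[0]-.5,float(y),85.)[:2]);Rr.append(wonplane(d,xs[-1]+.5,float(y),85.)[:2])
        return np.array(L),np.array(Rr)
    L,Rr=edges(range(125,230)); T=[]
    for x in range(235,400):
        ys=np.nonzero(m[:,x])[0]
        if len(ys): T.append(wonplane(d,float(x),ys[0]-.5,85.)[:2])
    T=np.array(T)
    for nm,E in (('xmin',L),('xmax',Rr),('ymax',T)):
        vx,vy,x0,y0=cv2.fitLine(E.astype(np.float32),cv2.DIST_HUBER,0,.01,.01).ravel(); a=np.degrees(np.arctan2(vy,vx)); 
        print(nm,len(E),'ang',round(float(a),2),'at centre line:', (x0+(-18.3-y0)*vx/vy if nm!='ymax' else y0+(481-x0)*vy/vx))
    # well circle inner edge: hole contour
    mm=cv2.morphologyEx(m.astype(np.uint8),cv2.MORPH_CLOSE,np.ones((3,3)))
    E=[]
    for x in range(255,390):
        ys=np.nonzero(m[:,x])[0]
        if len(ys)<3: continue
        g=np.nonzero(np.diff(ys)>15)[0]
        if len(g): E.append((x,ys[g[0]]+.5))
    for y in range(140,240):
        xs=np.nonzero(m[y])[0]; 
        if len(xs)<3: continue
        g=np.nonzero(np.diff(xs)>40)[0]
        if len(g): E+= [(xs[g[0]]+.5,y),(xs[g[0]+1]-.5,y)]
    E=np.array(E,float); Q=wonplane(d,E[:,0],E[:,1],85.)[:,:2]
    from scipy.optimize import least_squares
    f=least_squares(lambda p:np.hypot(*(Q-p[:2]).T)-p[2],[481,-18,67],loss='soft_l1'); print('well',f.x.round(2),len(Q),np.abs(f.fun).mean().round(2))
E
```

```text
w5 12031 84.36774864150476
xmin 75 ang -89.14 at centre line: 395.9764
xmax 75 ang -89.47 at centre line: 565.65454
ymax 165 ang 0.93 at centre line: 55.797825
well [481.13 -14.95  63.37] 238 0.31
w8 12193 84.34348780525417
xmin 77 ang -89.28 at centre line: 395.83954
xmax 77 ang -89.26 at centre line: 565.68396
ymax 165 ang 0.9 at centre line: 55.791546
well [481.12 -14.99  63.41] 274 0.31
```

```bash
python3 - <<'E'
from h import *
for n in ['scene','side']:
    d0=load(n+'0'); d1=load(n+'12'); R=[]
    tiles=[]
    for s in [(1,1),(1,-1),(-1,1),(-1,-1)]:
        a=np.radians(.75);c,si=np.cos(a),np.sin(a);off=np.array([c*72*s[0]-si*62*s[1],si*72*s[0]+c*62*s[1]])
        pt=proj(d0,np.r_[np.array([481.2,-18.3])+off,85.]); pc=proj(d1,np.r_[np.array([481.45,-18.5])+off,120.8])
        for d,p in ((d0,pt),(d1,pc)):
            x,y=np.round(p).astype(int);t=d['pixels'][y-9:y+10,x-9:x+10].copy();t=cv2.resize(t,(190,190),interpolation=0)
            q=((p-np.array([x,y])+9.5)*10).astype(int); cv2.drawMarker(t,tuple(int(k) for k in q),(255,0,255),0,30,1); tiles.append(t)
        print(n,s,pt.round(1),pc.round(1))
    save('t_'+n,np.vstack([np.hstack(tiles[0::2]),np.hstack(tiles[1::2])]))
E
```

```text
scene (1, 1) [336.8 202.5] [337.2 195.6]
scene (1, -1) [296.5 210.5] [295.9 203.7]
scene (-1, 1) [325.3 166.7] [325.4 159.5]
scene (-1, -1) [287.3 173.8] [286.5 166.6]
side (1, 1) [305.5 202. ] [305.2 188.7]
side (1, -1) [312.6 176.4] [312.4 163.8]
side (-1, 1) [367.3 206.1] [367.9 192.7]
side (-1, -1) [369.5 179.8] [370.1 167.2]
```

View pics/t_scene.png

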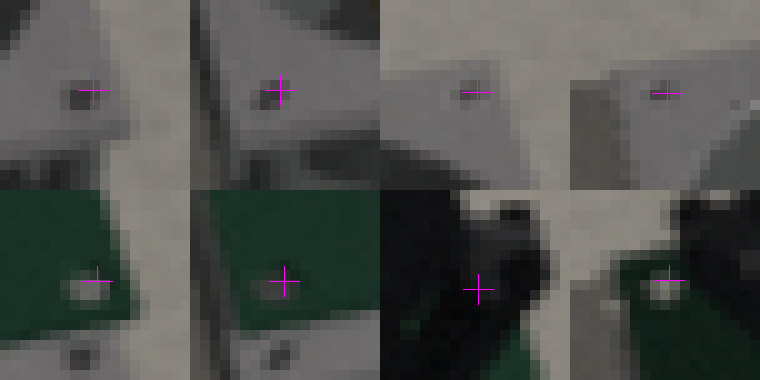

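View pics/t_side.png

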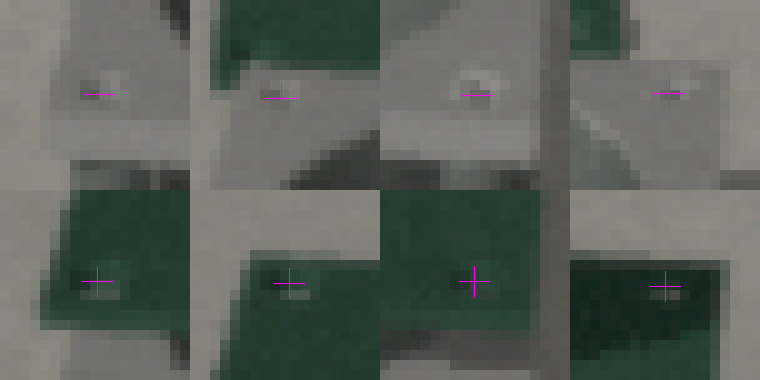

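Markers drawn from my estimates sit the same way relative to the hole blobs for threads and cover, to within about 0.5 px. For a sharper check I'll compare the flange and cover edges, which are the same size, at subpixel level in each camera.

```bash
cat > edge.py <<'E'
from h import *
from scipy.ndimage import map_coordinates
def edgeoff(d,c,yaw,z,side,rng=(-60,60),w=5,col=None):
    """mean offset (mm, outward) of the observed edge from the predicted one; side 'x+','x-','y+','y-'"""
    a=np.radians(yaw);R=np.array([[np.cos(a),-np.sin(a)],[np.sin(a),np.cos(a)]]); sg=1 if side[1]=='+' else -1
    img=d['pixels'].astype(float)
    if col is not None: img=img@np.asarray(col)
    else: img=img.mean(2)
    out=[];ss=np.linspace(-9,9,73)
    for t in np.linspace(*rng,41):
        prof=[]
        pts=[]
        for s in ss:
            l=np.array([sg*(85+s),t]) if side[0]=='x' else np.array([t,sg*(75+s)])
            pts.append(np.r_[c+R@l,z])
        q=proj(d,np.array(pts)); prof.append(map_coordinates(img,[q[:,1],q[:,0]],order=1)); out.append(prof[0])
    out=np.array(out); 
    res=[]
    for p in out:
        g=np.abs(np.gradient(np.convolve(np.pad(p,4,'edge'),np.ones(9)/9,'valid'))); k=g.argmax(); sl=slice(max(0,k-12),k+13); res.append((g[sl]*ss[sl]).sum()/g[sl].sum())
    res=np.array(res); return np.median(res).round(2), (np.percentile(res,75)-np.percentile(res,25)).round(2), np.polyfit(np.linspace(*rng,41),res,1)[0].round(4)
E
python3 - <<'E'
from edge import *
H=np.array([481.0,-18.5]);C=np.array([481.45,-18.5])
for cam,sides in (('scene',['y+','x-']),('side',['x+','y-','y+'])):
    for s in sides:
        r=(-60,60)
        if cam=='scene' and s=='x-': r=(-60,-40)
        print(cam,s,'flange',edgeoff(load(cam+'0'),H,.75,85,s,r),'cover',edgeoff(load(cam+'12'),C,.75,120.8 if s!='y+' or cam=='scene' else 114.8,s,(0,75) if (cam,s)==('scene','y+') else r))
E
```

```text
scene y+ flange (np.float64(-4.48), np.float64(0.97), np.float64(0.0038)) cover (np.float64(-3.25), np.float64(0.76), np.float64(-0.0055))
scene x- flange (np.float64(0.41), np.float64(0.75), np.float64(0.032)) cover (np.float64(0.29), np.float64(6.48), np.float64(-0.4121))
side x+ flange (np.float64(-0.87), np.float64(0.49), np.float64(-0.0057)) cover (np.float64(-1.32), np.float64(0.48), np.float64(0.0012))
side y- flange (np.float64(2.99), np.float64(1.73), np.float64(0.0081)) cover (np.float64(1.46), np.float64(4.18), np.float64(-0.0008))
side y+ flange (np.float64(-3.68), np.float64(2.06), np.float64(0.0088)) cover (np.float64(-0.72), np.float64(7.26), np.float64(-0.0151))
```

The cover seems about 1 mm too far in +y; the scene view gives +1.2 mm, the side view +1.5 mm, and the wrist flange fit agrees. x matches. I'll make that small correction and lower the last 10 mm.

Call:
arm_command([
  [[0.2,0,0.5,0,0,0],[0.4,0.1,1.5,0,0,-0.1],[0.6,0.2,3,0,0,-0.1],[0.8,0.2,4.5,0,0,-0.2],[0.8,0.2,6,0,0,-0.2],[0.8,0.2,7.5,0,0,-0.2],[0.8,0.2,8.7,0,0,-0.2],[0.8,0.2,9.5,0,0,-0.2],[0.8,0.2,9.8,0,0,-0.2],[0.8,0.2,9.8,0,0,-0.2],[0.8,0.2,9.8,0,0,-0.2],[0.8,0.2,9.8,0,0,-0.2]],
])

```text
clock: 20.4
eef_pos: [481.2, -19.3, 120.0]
tool_rot: [-3.141, 0.0, -1.554]
force: [1.1, -0.7, -5.2]
width: 19.4
```

```bash
python3 - <<'E'
from edge import *
E=[];Y=[]
for n in ['scene','side','wrist','scene','side']:
    st=sensors.read_state();E.append(st['eef_pos']);Y.append(np.degrees(st['tool_rot']))
    d=grab(n,n+'13')
st=sensors.read_state();print(st['clock'],np.mean(E,0).round(2),np.std(E,0).round(2),np.mean(np.abs(Y),0),st['force'],st['torque'],st['width'],abs(st['qd']).max())
C=np.mean(E,0)[:2];H=C; z=np.mean(E,0)[2]-15.1; print('underside',z)
for cam,sides in (('scene',['y+']),('side',['x+','y-'])):
    for s in sides:
        print(cam,s,'flange',edgeoff(load(cam+'0'),H,.9,85,s,(-20,70)),'cover',edgeoff(load(cam+'13'),C,.9,z+6,s,(0,70)if cam=='scene' else (-60,60)))
a=cv2.resize(load('scene13')['pixels'][130:240,260:370],(400,400),interpolation=2);b=cv2.resize(load('side13')['pixels'][140:260,280:400],(400,400),interpolation=2);save('c13',np.hstack([a,b]))
d=load('wrist13');g=cv2.cvtColor(d['pixels'],cv2.COLOR_RGB2GRAY)
E
```

```text
20.65 [481.2  -19.34 120.05] [0.01 0.01 0.  ] [1.79994271e+02 1.94060786e-03 8.90645732e+01] [ 0.68706958 -0.98095767 -5.21843392] [ 0.01196467 -0.01873337 -0.03011498] 19.572770624333348 0.0014993635072745894
underside 104.9498391731633
scene y+ flange (np.float64(-4.07), np.float64(3.59), np.float64(0.0385)) cover (np.float64(-3.12), np.float64(0.63), np.float64(0.0019))
side x+ flange (np.float64(-0.92), np.float64(0.4), np.float64(-0.0068)) cover (np.float64(-1.39), np.float64(0.49), np.float64(0.0006))
side y- flange (np.float64(1.97), np.float64(1.85), np.float64(0.0121)) cover (np.float64(1.58), np.float64(6.29), np.float64(0.0009))
```

View pics/c13.png

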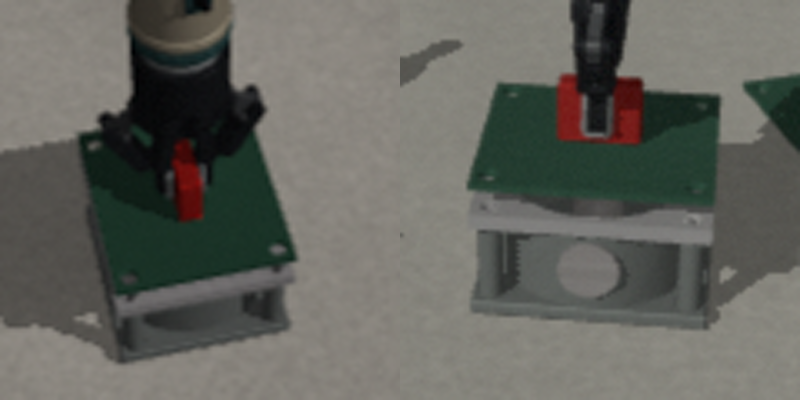

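View pics/wrist13.png

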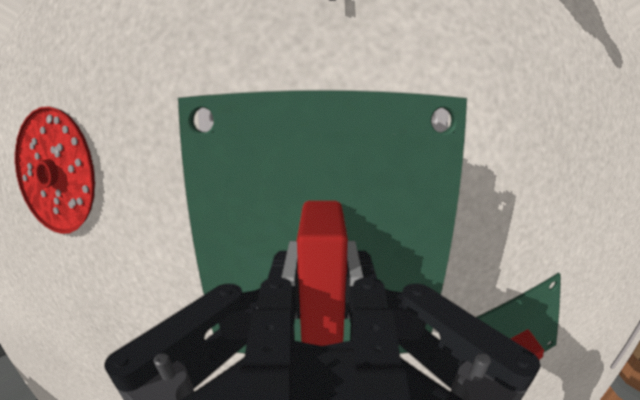

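```bash
python3 - <<'E'
from edge import *
d=load('wrist13');p=d['pixels']
save('w13c',np.hstack([cv2.resize(p[100:140,180:225],(395,350),interpolation=2),cv2.resize(p[100:140,420:465],(395,350),interpolation=2)]))
C=np.array([481.2,-19.34])
for f in [(-70,70),(-60,60),(-70,0),(0,70)]: print(f,'flange',edgeoff(load('scene0'),C,.9,85,'y+',f),'cover',edgeoff(load('scene13'),C,.9,111,'y+',f))
for f in [(-60,60),(-60,0),(0,60)]: print(f,'flange',edgeoff(load('side0'),C,.9,85,'x+',f),'cover',edgeoff(load('side13'),C,.9,111,'x+',f))
E
```

```text
(-70, 70) flange (np.float64(-3.91), np.float64(1.2), np.float64(0.0042)) cover (np.float64(-3.14), np.float64(0.64), np.float64(-0.0248))
(-60, 60) flange (np.float64(-3.9), np.float64(1.2), np.float64(0.0015)) cover (np.float64(-3.14), np.float64(0.63), np.float64(-0.001))
(-70, 0) flange (np.float64(-3.75), np.float64(1.61), np.float64(-0.0358)) cover (np.float64(-3.14), np.float64(0.7), np.float64(-0.0991))
(0, 70) flange (np.float64(-3.91), np.float64(1.17), np.float64(0.0521)) cover (np.float64(-3.14), np.float64(0.63), np.float64(0.0017))
(-60, 60) flange (np.float64(-0.96), np.float64(0.57), np.float64(-0.0037)) cover (np.float64(-1.4), np.float64(0.49), np.float64(0.0007))
(-60, 0) flange (np.float64(-1.06), np.float64(0.68), np.float64(-0.0201)) cover (np.float64(-1.4), np.float64(0.5), np.float64(-0.003))
(0, 60) flange (np.float64(-0.96), np.float64(0.38), np.float64(0.0025)) cover (np.float64(-1.37), np.float64(0.39), np.float64(0.0029))
```

View pics/w13c.png

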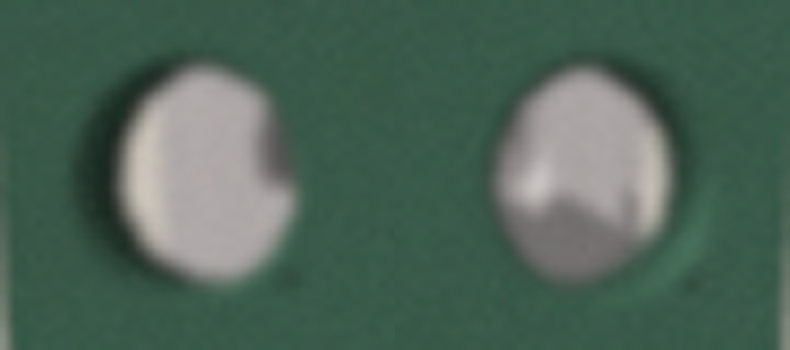

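Through the cover's holes the wrist camera sees the flange edge and the thread mouths, which gives a direct check. I'll overlay the predicted thread circles and edge.

```bash
python3 - <<'E'
from edge import *
d=load('wrist13');p=d['pixels']
def draw(C,yaw,tag):
    a=np.radians(yaw);R=np.array([[np.cos(a),-np.sin(a)],[np.sin(a),np.cos(a)]]);th=np.linspace(0,2*np.pi,60)
    out=[]
    for x0,s in ((180,1),(420,-1)):
        im=cv2.resize(p[100:140,x0:x0+45],(395,350),interpolation=2)
        def dr(P,col): q=wproj(d,P);q=np.c_[(q[:,0]+.5-x0)*395/45,(q[:,1]+.5-100)*350/40];cv2.polylines(im,[np.round(q).astype(np.int32)],False,col,1)
        L=np.c_[72+4.5*np.cos(th),s*62+4.5*np.sin(th)]@R.T+C; dr(np.c_[L,0*th+85],(255,0,255))
        E=np.c_[np.linspace(60,85,20),np.full(20,s*75.)]@R.T+C; dr(np.c_[E,0*E[:,0]+85],(255,255,0))
        for z,c in ((105,(0,255,255)),(111,(0,0,255))):
            L=np.c_[72+6*np.cos(th),s*62+6*np.sin(th)]@R.T+np.array([481.2,-19.34]); dr(np.c_[L,0*th+z],c)
        out.append(im)
    save(tag,np.hstack(out))
draw(np.array([481.2,-19.34]),.93,'ov1')
E
```

```text
(no output)
```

View pics/ov1.png

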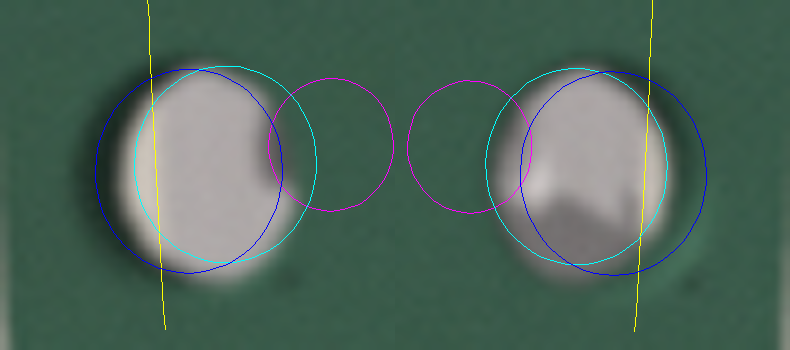

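All three views agree on a residual of about +0.7 mm in y and −0.4 mm in x. One last trim.

Call:
arm_command([
  [[0.3,-0.2,0,0,0,0],[0.5,-0.3,0,0,0,0],[0.7,-0.4,0,0,0,0],[0.7,-0.4,0,0,0,0],[0.7,-0.4,0,0,0,0],[0.7,-0.4,0,0,0,0],[0.7,-0.4,0,0,0,0],[0.7,-0.4,0,0,0,0],[0.7,-0.4,0,0,0,0]],
])

```text
clock: 21.4
eef_pos: [481.6, -20.0, 120.0]
tool_rot: [3.142, 0.0, -1.554]
force: [-0.4, -0.3, -4.4]
width: 19.3
```

```bash
python3 - <<'E'
from edge import *
E=[]
for n in ['scene','side','wrist']:
    st=sensors.read_state();E.append(st['eef_pos']); d=grab(n,n+'14')
st=sensors.read_state();print(st['clock'],np.mean(E,0).round(2),np.degrees(st['tool_rot']).round(2),st['force'],st['torque'],st['width'],abs(st['qd']).max())
C=np.mean(E,0)[:2];z=np.mean(E,0)[2]-15.1
print('scene y+',edgeoff(load('scene0'),C,.9,85,'y+'),edgeoff(load('scene14'),C,.9,z+6,'y+'))
print('side x+',edgeoff(load('side0'),C,.9,85,'x+'),edgeoff(load('side14'),C,.9,z+6,'x+'))
W=cloud(load('side14'))
m=(W[...,2]>90)&(W[...,2]<130)&(abs(W[...,0]-481)<75)&(abs(W[...,1]+19)<65);hsv=cv2.cvtColor(load('side14')['pixels'],cv2.COLOR_RGB2HSV);m&=(hsv[...,0]>60)&(hsv[...,0]<95)
A=np.c_[W[m][:,:2]-C,np.ones(m.sum())];print('cover top plane (tilt x,y, z)',np.linalg.lstsq(A,W[m][:,2],rcond=None)[0],m.sum())
m=(W[...,2]>80)&(W[...,2]<90)&(abs(W[...,0]-481)<75)&(W[...,1]>44)&(W[...,1]<58);
W0=cloud(load('side0'));m0=(W0[...,2]>76)&(W0[...,2]<94)&(abs(W0[...,0]-481)<85)&(abs(W0[...,1]+19)<75);print('rim z',np.median(W0[m0][:,2]))
E
```

```text
21.55 [481.58 -20.03 120.  ] [180.     0.   -89.07] [ 0.20675498  0.54359513 -5.55466399] [-0.03542899 -0.00790038 -0.01421926] 19.524357720962715 0.0018935549305853496
scene y+ (np.float64(-3.31), np.float64(1.46), np.float64(0.002)) (np.float64(-3.36), np.float64(0.99), np.float64(-0.0058))
side x+ (np.float64(-1.38), np.float64(0.6), np.float64(-0.0091)) (np.float64(-1.35), np.float64(0.51), np.float64(0.0016))
cover top plane (tilt x,y, z) [-1.10614037e-03 -4.00565295e-04  1.11225839e+02] 1273
rim z 84.7304049758825
```

The edges now match to about 0.05 mm in both views. The tilt is about 0.001 rad, the gap is 111.2 − 6 − 84.7 ≈ 20.5 mm, and the arm is still. I'm handing the job in.

```bash
python3 -c "
from cell import order
print(order.finish_job())"
```

```text
the job is handed in; nothing more can be done
None
```

The ball is on the brass ring seat, and the job was handed in at about 21.6 s with the cover held about 20 mm above the housing's rim.

**Ball:** I lowered it slowly until the vertical force changed from −3 N to about +3 N, then opened the fingers. After I backed off, the wrist view showed it within 1 px of the seat position.

**Cover:** I took the farther of the two covers, about 610 mm from the base against 396 mm for the other. The last checks before handing in were:
- **Gap:** about 20.5 mm between the cover's underside and the rim.
- **Level:** tilt of about 0.001 rad or less.
- **Alignment:** cover and flange edges agree to about 0.05 mm in the scene and side views, though readings along each edge scatter by about 0.5–1.5 mm.
- **Stillness:** joint speeds below 0.002 rad/s, with the vertical force steady at about −5 N.

**Where checks disagreed:**
- The scene camera placed things 3–4 mm off in y from the wrist camera. I therefore aligned by comparing cover and housing within the same view.
- Edge slopes hint that the cover could still be turned by up to about 0.5° from the housing. The wrist measurements put that at about 0.15°.
- The thread mouths could not be seen straight through the cover holes, so the alignment rests on the edges and on partial views through two holes. I did not repeat the view through the holes after the last 0.8 mm correction.

The jar, oil bottle and screwdriver were not touched.

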